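Ready the label unwinder: stand its guide plate, hold its sprung arm

ROBOT

A 7-joint arm with a two-finger parallel gripper is mounted at the origin on the work surface; the furniture and walls round the work are solid. World frame = base frame: x ahead of the robot, y to its left, z up, the work surface at z = 0. Lengths are in mm, angles in degrees, forces in N, time in s.
With the tool pointing down it reaches from about 425 to 875 mm from the base axis. Payload 9.9 kg.
Tool frame: the origin (TCP) lies at the very end of the fingers, on their centre line; the grasp point (between the pads) lies 19 mm behind it; z points along the fingers, y is the direction in which the jaws open and shut (so a half turn about z gives the same grasp; the last joint's range is limited). The gripper opens to 85 mm and grips with 20 to 120 N. Pads are 22 mm wide; open, the fingers measure 114 mm over their backs; the gripper's body (76 mm by 85 mm) begins 54 mm behind the grasp point. The pads swing forward as they close: fully open they stand 13 mm farther back than shut.
Start: joints at [-75.447, 32.985, 1.427, 82.34, -0.859, 64.687, -3.237], TCP at [223.696, 636.859, 231.289] pointing down, gripper open.
Joint ranges: [-157.87, 157.87], [-19.46, 123.44], [-87.15, 90], [11.01, 140.99], [-62.26, 242.26], [9.8, 113.94], [-161.44, 161.44]. Speed limits (degrees/s): [127.2, 127.2, 172.46, 172.46, 180, 180, 180].

INTERFACE

Orientations are given as [roll, pitch, yaw] about the fixed x, y, z axes, in that order (R = Rz(yaw) Ry(pitch) Rx(roll)).
In Python, from workcell import env gives the robot as it stands.
- The arm moves only by the tool carry_out, never from a script. Its argument "plan" is a list of rows, each a list of 7 numbers: the shift along the tool's x, y, z in m, then the turn, a rotation vector about the tool's x, y, z in rad, then the finger opening in m, from 0 to 0.0854. In form: [[tx, ty, tz, rx, ry, rz, jaw], ...]. A call has 1 to 5 rows; each row shifts and turns the commanded pose from where the row before left it, along the tool's axes as they then stand; what a row does not reach is not made up. A row lasts 1/12 s, in which the tool goes at most 41.7 mm and 7.16 degrees, less where a joint would pass 70% of its speed; a pose out of reach is approached as far as the arm can. A call is refused whole if a number of a shift passes 0.0417 or a number of a turn 0.125, either way. A call with a gripper value outside its range is refused whole. The fingers move at their own pace and stop on an object; "newtons" is the grip in N (left out, the last holds). Time passes only in rows, so rows that do not move let the fingers close. It gives the time, the measured TCP pose, the force and the opening at its end, in the units of the state.
- env.state(): the state, without advancing time (a new reading comes with each control period).
- env.snapshot(name): name is "side" or "top" or "wrist"; returns a dict with "pixels" (420x560x3 uint8, red, green, blue), "K" (3x3 intrinsics, pixels), "extrinsics" (4x4, takes a point from camera to world coordinates). Camera axes: x right, y down, z forward; pixel columns grow to the right and rows downward; lengths in mm; the calibration is good to about 2 mm. A picture is of the moment at which its call begins. There is no depth.
- env.hand_in(): hands the job in, once; it reports no verdict.
The state is a dict: "t": time; "joints": joint angles; "joint_velocities": joint speeds; "joint_torque": joint torques, N m; "eef_pos": TCP position; "tool_rot": TCP orientation; "contact_force": force on the tool from outside, world axes, zero at the start; "ft_torque": the same for the moment, N m; "grip_width": finger opening in mm.
Only numpy, scipy, OpenCV 4.12 (cv2) and the standard library are available. Lean on these libraries where they do the work, as an engineer would, in place of code of your own. Each camera call takes 0.05 s, during which the arm holds its last target.

TASK

Make the label unwinder ready to be threaded: take the flat guide plate off its sloping rest and stand it upright on its short thin edge in the slot at the back of the unwinder, fully down and centred along the slot, and let go of it. Then swing the unwinder's sprung tension arm by its upright roller, away from the label roll, until it is against its stop, and finish while still holding it there, so that a colleague can thread the strip. Leave the trays and the pots where they stand.

Things in the scene. Friction and masses are not known exactly. Their poses are not given: they have to be found in the camera images.
- plate_center (a point): Centre of the guide plate: loose flat aluminium plate, 12 mm thick (its own x), 80 mm wide (y), 110 mm tall (z), 0.16 kg, both faces alike. It starts on the sloping rest, leaning 35 degrees from vertical, upper edge to the robot's right, its z pointing up the slope to its free upper edge. Pinch it across its thickness at the middle of the upper edge, coming along the slope.
- rest: Sloping rest, fixed: dark steel base 130 (x) by 110 mm (y), origin under it. Two sloping steel rails, 50 mm apart, carry the plate's lower face, a ledge its lower edge. The rails end 35 mm short of the plate's upper edge; between and beyond them nothing lies close below the plate, so a finger can go under it there.
- unwinder: Label unwinder, fixed: grey base whose top is 14 mm above the table; origin on the table; the base reaches from x = -115 (front) to +90 mm (back), 170 mm wide in y. A 68 mm label roll lies flat on it, top 53 mm above the table (spindle end 58); the slot is at its back, the tension arm in front.
- plate_slot (a point): Middle of the slot's floor, 14 mm above the table, at the unwinder's back; x across the slot, y along it, z up. Between two aluminium lips: 15 mm wide, 84 mm long, open at both ends, about 25 mm deep, mouth flared to about 23 mm. The plate stands in it with its 12 mm along x and its 80 mm along y.
- swing_roller (a point): Point to take the tension arm's upright roller: on its axis, 84 mm above the table. The roller is a plain grey rod, 16 mm in diameter, from 40 to 102 mm above the table, fixed (it does not spin) to the end of the flat steel arm, whose upper face is 40 mm above the table. The point's x points along the arm, away from the pivot.
- swing_pivot (a point): Point on the upright axis about which the tension arm turns, at the roller's height (84 mm above the table); the roller's axis is 95 mm from it.
- tension_arm (a joint): Angle of the tension arm about its upright axis, rad: 0 at rest beside the label roll, where the spring keeps it; grows counter-clockwise seen from above, away from the roll to the unwinder's front, up to the stop at 1.10. The spring always pulls it back: about 3 N at the roller at rest, 6.5 N at the stop.
- meal_tray: Bystander: foil tray with a lid board, 162 x 126 x 55 mm, origin under its centre. Leave it alone.
- closed_tray: Bystander: crimped closed foil tray, 149 x 121 x 51 mm, origin under its centre. Leave it alone.
- herb_pot: Bystander: small steel pot with a green filling, 70 mm across, 36 mm high, origin under its centre. Leave it alone.
- empty_pot: Bystander: small empty steel pot, 62 mm across, 30 mm high, origin under its centre. Leave it alone.
Things that resemble listed ones, but are neither listed nor needed, are in the scene too. Of the things like the part that bears plate_center, leave any that is green; of the rest the larger one is meant.

How it is judged:
By the outcome, as a careful person would: the job done as asked, in the order asked, and still so for the second after the job is handed in, while the arm keeps its last pose, push and grip.
It also fails if it takes over 51 s, if anything falls off the work surface, if the arm or the gripper's body presses on something with over 40 N, if the wrist force passes 120 N, or if a joint passes its speed limit or range.

## Working session

There is one attempt and no reset: what is moved stays moved. The work goes in short steps, Python scripts to look and compute and a tool call to move; the robot and the scene stay as the last step left them, time stands still between calls to the robot, and variables do not carry over. Pictures are saved under pics/ and viewed, and the job is handed in when it is done.

Besides the shell and the picture viewer there is one more tool, called after ">>>" as name([rows], argument=value, ...), one row to a line, values as JSON. carry_out: Moves the arm, as the interface text tells. Its arguments: {"type":"object","properties":{"plan":{"type":"array","items":{"type":"array","items":{"type":"number"}}},"newtons":{"type":"number"}},"required":["plan"]}

```bash
mkdir -p pics; ls; python3 - <<'E'
from workcell import env
import cv2,numpy as np
s=env.state(); print(s)
for n in("side","top","wrist"):
    d=env.snapshot(n); cv2.imwrite(f"pics/{n}0.png",d["pixels"][:,:,::-1]); np.savez(f"pics/{n}0.npz",**d); print(n,d["K"].round(1).tolist(),d["extrinsics"].round(3).tolist())
E
```

```text
pics
{'t': 0.0, 'joints': array([-75.44641103,  33.03221115,   1.42302179,  82.38603397,
        -0.85820441,  64.68792087,  -3.23813815]), 'joint_velocities': array([ 0.05884085, -0.00857229, -0.10349762, -0.02211495,  0.05391412,
       -0.04565667,  0.06853444]), 'joint_torque': array([ 7.57559028e-04, -7.65755582e+01,  2.25004569e+00, -2.85978752e+01,
        1.52258651e-02,  1.26135629e-02, -3.80814527e-05]), 'eef_pos': array([223.55363107, 636.41919048, 230.45023855]), 'tool_rot': array([-1.79904583e+02,  5.85540781e-03,  1.60646954e+02]), 'contact_force': array([ 0.2647758 , -0.21117412,  0.4440365 ]), 'ft_torque': array([-0.01491912,  0.01183039, -0.01191976]), 'grip_width': 85.26613092936522}
side [[409.8, 0.0, 282.3], [0.0, 409.8, 212.9], [0.0, 0.0, 1.0]] [[-0.95, -0.112, 0.29, 325.41], [-0.311, 0.383, -0.87, 630.7], [-0.014, -0.917, -0.399, 419.854], [0.0, 0.0, 0.0, 1.0]]
top [[546.4, 0.0, 278.3], [0.0, 546.4, 210.5], [0.0, 0.0, 1.0]] [[-0.018, -0.999, 0.048, 512.259], [-1.0, 0.019, 0.011, -127.51], [-0.012, -0.048, -0.999, 1426.56], [0.0, 0.0, 0.0, 1.0]]
wrist [[311.7, 0.0, 280.9], [0.0, 311.7, 208.1], [0.0, 0.0, 1.0]] [[0.33, 0.91, 0.25, 160.154], [0.944, -0.318, -0.089, 659.205], [-0.002, 0.266, -0.964, 372.382], [0.0, 0.0, 0.0, 1.0]]
```

View pics/top0.png

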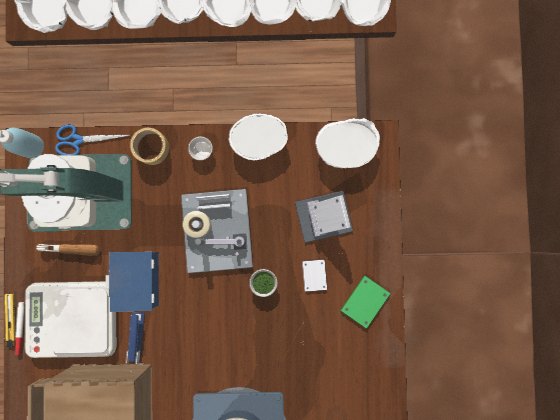

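View pics/side0.png

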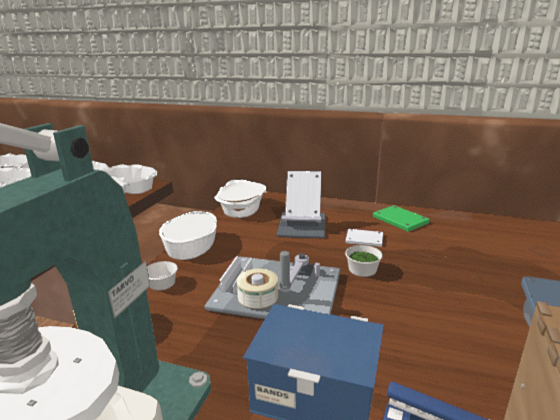

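View pics/wrist0.png

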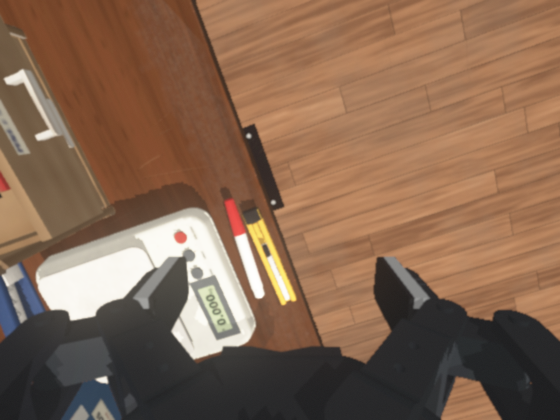

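The top view shows the unwinder around pixel (217,232), the rest with the plate at (325,217), a small white decoy plate at (315,276) and a green one at (366,302). I'll zoom in for detail.

```bash
cat > h.py <<'E'
import numpy as np,cv2
def load(n): return np.load(f"pics/{n}.npz")
def ray(d,uv):
    K,E=d["K"],d["extrinsics"]; r=E[:3,:3]@np.linalg.inv(K)@np.array([uv[0],uv[1],1.]); return E[:3,3],r
def onz(d,uv,z):
    o,r=ray(d,uv); return o+r*(z-o[2])/r[2]
def proj(d,p):
    E=d["extrinsics"]; c=E[:3,:3].T@(np.asarray(p,float)-E[:3,3]); q=d["K"]@c; return q[:2]/q[2]
def tri(d1,u1,d2,u2):
    o1,r1=ray(d1,u1);o2,r2=ray(d2,u2)
    A=np.stack([r1,-r2],1);s=np.linalg.lstsq(A,o2-o1,rcond=None)[0]
    a,b=o1+r1*s[0],o2+r2*s[1]; return (a+b)/2,np.linalg.norm(a-b)
def crop(n,x0,y0,x1,y1,f,out):
    im=load(n)["pixels"][y0:y1,x0:x1,::-1]
    cv2.imwrite(f"pics/{out}.png",cv2.resize(im,None,fx=f,fy=f,interpolation=cv2.INTER_CUBIC))
E
python3 -c "
from h import *
crop('top0',170,180,270,280,6,'c_top_unw')
crop('top0',285,180,365,240,8,'c_top_rest')
crop('side0',200,225,350,325,5,'c_side_unw')
crop('side0',265,160,345,245,7,'c_side_rest')"
```

```text
(no output)
```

View pics/c_top_unw.png

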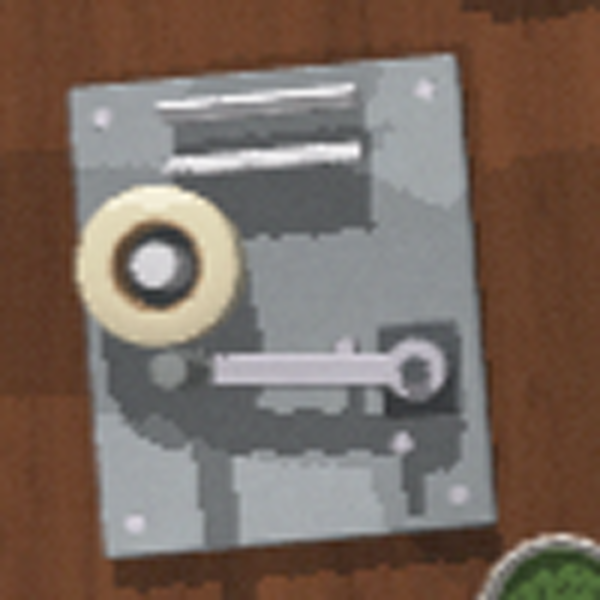

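View pics/c_top_rest.png

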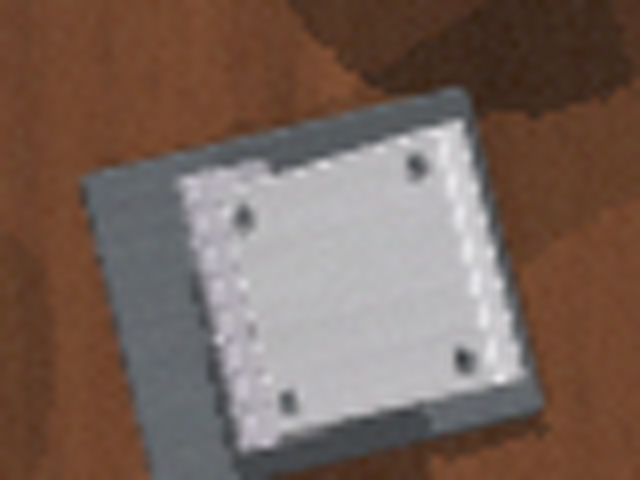

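View pics/c_side_unw.png

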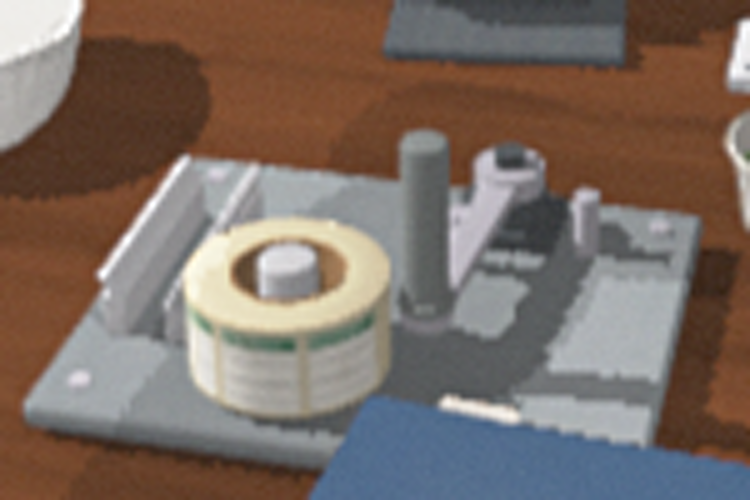

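View pics/c_side_rest.png

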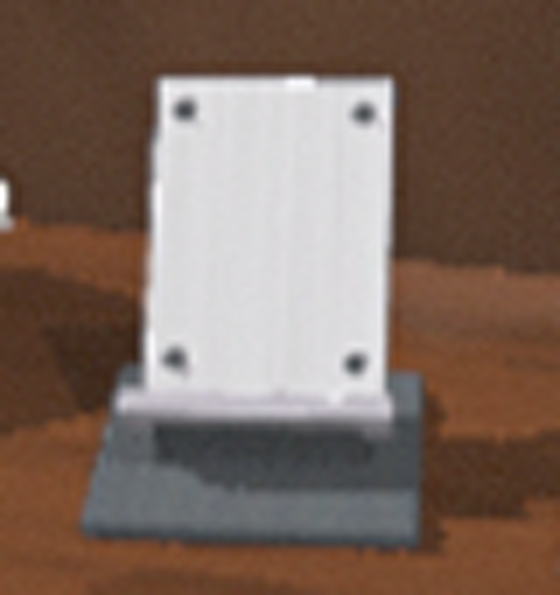

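```bash
cat > m.py <<'E'
from h import *
np.set_printoptions(precision=1,suppress=True)
t=load('top0');s=load('side0')
f=lambda c,k,o:((c[0]+.5)/k-.5+o[0],(c[1]+.5)/k-.5+o[1])
T=lambda *c:f(c,8,(285,180)); S=lambda *c:f(c,7,(265,160)); U=lambda *c:f(c,6,(170,180)); V=lambda *c:f(c,5,(200,225))
P={}
for n,a,b in [('A',T(243,217),S(176,359)),('B',T(416,166),S(184,109)),('C',T(288,402),S(355,363)),('D',T(465,360),S(363,112))]:
    p,e=tri(t,a,s,b);P[n]=p;print(n,p,'gap',round(e,1))
c=sum(P.values())/4
z=(P['B']+P['D']-P['A']-P['C']);z/=np.linalg.norm(z)
y=(P['A']+P['B']-P['C']-P['D']);y/=np.linalg.norm(y)
n=np.cross(z,y); n*=np.sign(n[2])
print('top-face centre',c,'z',z,'y',y,'n',n/np.linalg.norm(n),'lean',np.degrees(np.arccos(z[2])),'zaz',np.degrees(np.arctan2(z[1],z[0])))
print('sizes',np.linalg.norm(P['B']-P['A']),np.linalg.norm(P['B']-P['D']))
# unwinder
C=np.array([onz(t,U(*q),14) for q in [(68,88),(455,55),(495,522),(107,557)]])
print(C); L=np.array([[90,85],[90,-85],[-115,-85],[-115,85]],float)
lm=L.mean(0);cm=C[:,:2].mean(0);H=(L-lm).T@(C[:,:2]-cm);th=np.arctan2(H[0,1]-H[1,0],H[0,0]+H[1,1])
R=np.array([[np.cos(th),-np.sin(th)],[np.sin(th),np.cos(th)]]);o=cm-R@lm
print('unw yaw',np.degrees(th),'origin',o,'res',(C[:,:2]-(L@R.T+o)))
for nm,q,h in [('lipFar1',(155,105),39),('lipFar2',(355,90),39),('lipNr1',(168,163),39),('lipNr2',(360,150),39),('roll',(158,265),53),('spindle',(153,263),58),('roller',(168,372),102),('pivot',(415,372),55)]:
    p=onz(t,U(*q),h); print(nm,p,'local',R.T@(p[:2]-o))
print('roller tri',tri(t,U(168,372),s,V(424,140)))
print('lip far ends tri',tri(t,U(155,105),s,V(103,275)),tri(t,U(355,90),s,V(186,160)))
E
python3 m.py
```

```text
A [ 586.4 -205.6   43.6] gap 0.4
B [ 597.4 -253.8  114.5] gap 0.6
C [ 528.  -218.5   43.9] gap 0.5
D [ 538.7 -267.1  114.4] gap 0.2
top-face centre [ 562.6 -236.3   79.1] z [ 0.1 -0.6  0.8] y [ 1.   0.2 -0. ] n [-0.2  0.8  0.6] lean 35.06646828435738 zaz -77.33565555274443
sizes 86.33002213025253 60.1833413824091
[[627.  139.8  14. ]
 [638.1 -28.   14. ]
 [436.7 -42.1  14. ]
 [424.6 125.   14. ]]
unw yaw 4.048850107135989 origin [544.1  49.5] res [[-0.8 -0.9]
 [-1.7  0.9]
 [ 1.3  1.2]
 [ 1.2 -1.2]]
lipFar1 [617.   98.1  39. ] local [76.2 43.3]
lipFar2 [621.8  13.   39. ] local [ 75. -42.]
lipNr1 [592.3  92.9  39. ] local [51.1 39.8]
lipNr2 [596.3  11.2  39. ] local [ 49.3 -41.9]
roll [548.7  95.3  53. ] local [ 7.8 45.3]
spindle [549.4  96.6  58. ] local [ 8.6 46.6]
roller [504.   83.8 102. ] local [-37.5  37. ]
pivot [501.9 -12.1  55. ] local [-46.4 -58.6]
roller tri (array([504.6,  84.2, 100.4]), np.float64(1.1325036115532219))
lip far ends tri (array([616.9,  98.3,  37.4]), np.float64(0.5036344838757535)) (array([622.7,  13.6,  35.3]), np.float64(1.3344843432877476))
```

```bash
python3 - <<'E'
from h import *
np.set_printoptions(precision=1,suppress=True)
t=load('top0');s=load('side0')
for uv in [(403,140),(405,250),(407,400)]: print('top',uv,onz(t,uv,0))
for uv in [(165,180),(350,193),(500,208)]: print('side',uv,onz(s,uv,0))
# top edge of wall: side rows ~100-125
w=onz(t,(405,250),0)
for uv in [(100,103),(378,122)]:
    o,r=ray(s,uv); k=(w[1]-o[1])/r[1]; print('side top',uv,o+r*k)
o,r=ray(t,(520,250)); print('top',o+r*(w[1]-o[1])/r[1])
for uv in [(152,365),(30,380),(150,410),(45,395)]: print('box',[onz(t,uv,z) for z in (0,150,250)])
E
```

```text
top (403, 140) [ 759.8 -442.6    0. ]
top (405, 250) [ 471.9 -439.4    0. ]
top (407, 400) [  88.2 -433.4    0. ]
side (165, 180) [1071.5 -429.5    0. ]
side (350, 193) [ 488.6 -475.4    0. ]
side (500, 208) [  98.8 -473.4    0. ]
side top (100, 103) [1278.3 -439.4  231.3]
side top (378, 122) [ 422.4 -439.4  212.8]
top [ 488.9 -439.4  696.1]
box [array([186.9, 221.6,   0. ]), array([221.1, 184.9, 150. ]), array([243.9, 160.4, 250. ])]
box [array([153.4, 538.6,   0. ]), array([191.1, 468.6, 150. ]), array([216.3, 421.9, 250. ])]
box [array([ 72.5, 227.6,   0. ]), array([118.7, 190.3, 150. ]), array([149.6, 165.4, 250. ])]
box [array([114.6, 499.5,   0. ]), array([156.4, 433.6, 150. ]), array([184.3, 389.6, 250. ])]
```

```bash
python3 -c "
from h import *
crop('top0',340,110,560,310,3,'c_wall')
crop('side0',100,80,560,240,1.7,'c_wall2')"
```

```text
(no output)
```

View pics/c_wall.png

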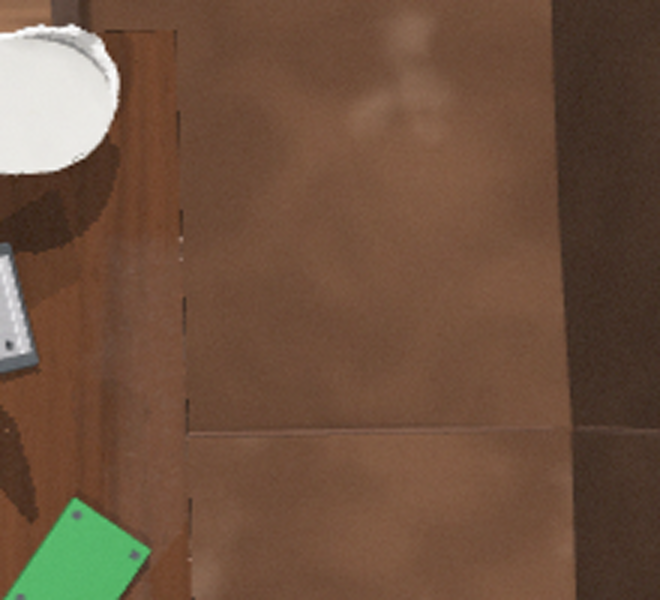

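View pics/c_wall2.png

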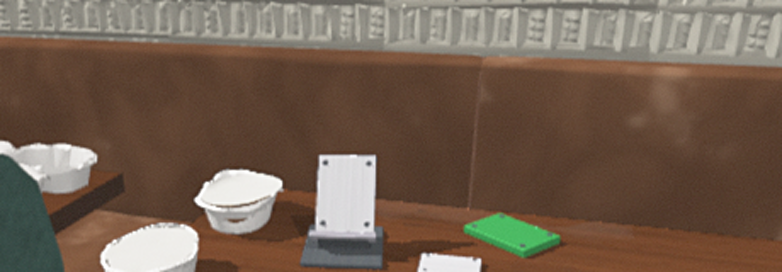

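```bash
python3 - <<'E'
from h import *
np.set_printoptions(precision=1,suppress=True)
t=load('top0');s=load('side0')
print(tri(t,(403.5,254.5),s,(376.5,202.5)))
print(onz(s,(376.5,202.5),0))
print(tri(t,(530.5,252),s,(383,113.5)))
print(tri(t,(340+572/3,110+428/3),s,(383,118)))
E
```

```text
(array([ 434.7, -440.1,   -9.2]), np.float64(50.70130308886229))
[ 408.  -423.2    0. ]
(array([ 449.6, -680.7,  191. ]), np.float64(36.71775849831543))
(array([ 448.2, -687.5,  176.1]), np.float64(35.244929098641485))
```

```bash
python3 - <<'E'
from h import *
np.set_printoptions(precision=1,suppress=True)
t=load('top0');s=load('side0')
for x in (100,300,420,500,700): print(x,proj(s,(x,-440,0)),proj(s,(x,-685,180)),proj(t,(x,-685,180)),proj(t,(x,-440,0)))
for y in(-440,-600,-685,-800):
  for uv in((376.5,202),(383,118)):
    o,r=ray(s,uv);print(y,uv,o+r*(y-o[1])/r[1])
  o,r=ray(t,(530,252));print(' top',o+r*(y-o[1])/r[1])
E
```

```text
100 [501.5 212.9] [500.8 122.6] [537.9 417. ] [409.5 395.3]
300 [418.5 204.5] [427.3 119.4] [534.3 326.6] [407.2 316.7]
420 [372.8 199.8] [386.5 117.6] [532.1 273. ] [405.8 270. ]
500 [343.8 196.9] [360.5 116.5] [530.7 237.6] [404.9 239.2]
700 [276.4 190.1] [299.4 113.8] [527.2 149.9] [402.7 162.7]
-440 (376.5, 202) [ 409.5 -440.    -5.2]
-440 (383, 118) [ 410.9 -440.   223.3]
 top [ 487.  -440.   724.2]
-600 (376.5, 202) [ 422.  -600.   -68.7]
-600 (383, 118) [ 423.6 -600.   193.9]
 top [ 474.1 -600.   364.5]
-685 (376.5, 202) [ 428.7 -685.  -102.5]
-685 (383, 118) [ 430.4 -685.   178.3]
 top [ 467.2 -685.   173.5]
-800 (376.5, 202) [ 437.7 -800.  -148.1]
-800 (383, 118) [ 439.6 -800.   157.2]
 top [ 457.9 -800.   -85. ]
```

```bash
cat > pl.py <<'E'
import numpy as np,json,os,sys
from scipy.spatial.transform import Rotation as Ro, Slerp
def rpy(e): return Ro.from_euler('xyz',e,degrees=True)
def cmd(env=None):
    if os.path.exists('cmd.json'):
        d=json.load(open('cmd.json'));return np.array(d['p']),Ro.from_quat(d['q'])
    return np.array([223.696,636.859,231.289]),rpy([-180,0,160.647])
def plan(p1,R1,jaw,step=33,ang=6.3,nmax=5,save=True):
    """rows from commanded pose straight to p1,R1; first nmax rows are printed and booked"""
    p0,R0=cmd(); p1=np.asarray(p1,float)
    d=np.linalg.norm(p1-p0);a=np.degrees((R0.inv()*R1).magnitude())
    n=max(1,int(np.ceil(max(d/step,a/ang)-1e-6)));sl=Slerp([0,1],Ro.concatenate([R0,R1]))
    p,R=p0,R0;rows=[]
    for i in range(1,min(n,nmax)+1):
        pt=p0+(p1-p0)*i/n;Rt=sl([i/n])[0]
        sh=np.round(R.inv().apply(pt-p)/1000,4);rv=np.round((R.inv()*Rt).as_rotvec(),4)
        rows.append([*sh.tolist(),*rv.tolist(),jaw]); p=p+R.apply(sh*1000);R=R*Ro.from_rotvec(rv)
    if save: json.dump({'p':p.tolist(),'q':R.as_quat().tolist()},open('cmd.json','w'))
    print(n,'rows total'); print(json.dumps(rows)); print('cmd after',p.round(1),R.as_euler('xyz',degrees=True).round(1))
def st():
    from workcell import env
    s=env.state();p,R=cmd()
    print('t',round(s['t'],2),'p',s['eef_pos'].round(1),'rpy',s['tool_rot'].round(1),'F',s['contact_force'].round(1),'w',round(s['grip_width'],1),'j',s['joints'].round(0).tolist())
    print('err pos',(s['eef_pos']-p).round(1),'ang',np.degrees((R.inv()*rpy(s['tool_rot'])).as_rotvec()).round(2))
# plate
AZ=np.radians(-77.34);LE=np.radians(35)
u=np.array([np.cos(AZ),np.sin(AZ),0]);k=np.array([0,0,1.])
pz=np.sin(LE)*u+np.cos(LE)*k; pn=-np.cos(LE)*u+np.sin(LE)*k
C=np.array([562.6,-236.3,79.1])-6*pn; EDGE=C+55*pz
py=np.cross(pz,pn)
def Rg():  # tool z=-pz, tool y: horizontal az 102.7-180 when upright => y=-pn*? choose x with az 12.7
    z=-pz; x=np.array([np.cos(np.radians(12.66)),np.sin(np.radians(12.66)),0]); return Ro.from_matrix(np.stack([x,np.cross(z,x),z],1))
E
python3 - <<'E'
from pl import *
print(C,EDGE,Rg().as_euler('xyz',degrees=True))
plan([430,170,330],rpy([180,0,70]),0.085)
E
```

```text
[ 563.67717723 -241.09541988   75.65854138] [ 570.59111375 -271.87515371  120.71190382] [-1.45000000e+02  1.27222187e-14  1.26600000e+01]
16 rows total
[[-0.0218, -0.0233, -0.0062, -0.0, 0.0, 0.0989, 0.085], [-0.0241, -0.0209, -0.0061, -0.0, 0.0, 0.0989, 0.085], [-0.0259, -0.0186, -0.0062, -0.0, 0.0, 0.0988, 0.085], [-0.0277, -0.0158, -0.0062, -0.0, 0.0, 0.0989, 0.085], [-0.0291, -0.0131, -0.0061, -0.0, 0.0, 0.0989, 0.085]]
cmd after [288.1 491.  262.1] [-180.     0.   132.3]
```

>>> carry_out([
  [-0.0218,-0.0233,-0.0062,0,0,0.0989,0.085],
  [-0.0241,-0.0209,-0.0061,0,0,0.0989,0.085],
  [-0.0259,-0.0186,-0.0062,0,0,0.0988,0.085],
  [-0.0277,-0.0158,-0.0062,0,0,0.0989,0.085],
  [-0.0291,-0.0131,-0.0061,0,0,0.0989,0.085],
])

```text
t: 0.57
eef_pos: [288.5, 489.4, 262.1]
tool_rot: [-180.0, 0.0, 132.0]
contact_force: [0.3, 0.7, 0.4]
grip_width: 85.1
```

```bash
python3 - <<'E'
from pl import *
st()
plan([430,170,330],rpy([180,0,70]),0.085)
E
```

```text
t 0.57 p [288.5 489.4 262.1] rpy [-180.    0.  132.] F [0.3 0.7 0.4] w 85.1 j [-71.0, 23.0, 10.0, 97.0, -4.0, 61.0, -18.0]
err pos [ 0.4 -1.6  0. ] ang [ 0.03 -0.    0.28]
11 rows total
[[-0.0303, -0.0101, -0.0062, -0.0, 0.0, 0.0989, 0.085], [-0.0311, -0.0071, -0.0061, -0.0, 0.0, 0.0989, 0.085], [-0.0316, -0.004, -0.0062, -0.0, 0.0, 0.0988, 0.085], [-0.0319, -0.0008, -0.0062, -0.0, 0.0, 0.0989, 0.085], [-0.0318, 0.0024, -0.0062, -0.0, 0.0, 0.0989, 0.085]]
cmd after [352.6 345.1 293. ] [-180.    0.  104.]
```

>>> carry_out([
  [-0.0303,-0.0101,-0.0062,0,0,0.0989,0.085],
  [-0.0311,-0.0071,-0.0061,0,0,0.0989,0.085],
  [-0.0316,-0.004,-0.0062,0,0,0.0988,0.085],
  [-0.0319,-0.0008,-0.0062,0,0,0.0989,0.085],
  [-0.0318,0.0024,-0.0062,0,0,0.0989,0.085],
])

```text
t: 0.98
eef_pos: [352.9, 343.5, 293.2]
tool_rot: [-180.0, -0.0, 103.7]
contact_force: [0.2, 0.8, 0.5]
grip_width: 85.1
```

```bash
python3 - <<'E'
from pl import *
st()
plan([430,170,330],rpy([180,0,70]),0.085,nmax=6)
plan(EDGE+90*pz+[0,0,60],rpy([180+20,0,12.66]),0.04,nmax=4)
E
```

```text
t 0.98 p [352.9 343.5 293.2] rpy [-180.    -0.   103.7] F [0.2 0.8 0.5] w 85.1 j [-64.0, 15.0, 19.0, 104.0, -5.0, 62.0, -30.0]
err pos [ 0.2 -1.6  0.2] ang [0.01 0.01 0.28]
6 rows total
[[-0.0314, 0.0055, -0.0062, -0.0, 0.0, 0.0989, 0.085], [-0.0308, 0.0085, -0.0061, -0.0, 0.0, 0.0989, 0.085], [-0.0297, 0.0115, -0.0062, -0.0, 0.0, 0.0988, 0.085], [-0.0285, 0.0144, -0.0062, -0.0, 0.0, 0.0989, 0.085], [-0.0269, 0.0172, -0.0061, -0.0, 0.0, 0.0989, 0.085], [-0.0251, 0.0197, -0.0062, -0.0, 0.0, 0.0989, 0.085]]
cmd after [430. 170. 330.] [-180.    0.   70.]
16 rows total
[[-0.0257, 0.0194, 0.0047, 0.02, 0.0109, 0.0619, 0.04], [-0.0244, 0.0211, 0.0041, 0.0199, 0.0109, 0.0619, 0.04], [-0.0232, 0.0227, 0.0033, 0.02, 0.0109, 0.0619, 0.04], [-0.0217, 0.024, 0.0027, 0.0199, 0.011, 0.0619, 0.04]]
cmd after [468.   46.9 311.1] [-175.2   -1.9   55.7]
```

>>> carry_out([
  [-0.0314,0.0055,-0.0062,0,0,0.0989,0.085],
  [-0.0308,0.0085,-0.0061,0,0,0.0989,0.085],
  [-0.0297,0.0115,-0.0062,0,0,0.0988,0.085],
  [-0.0285,0.0144,-0.0062,0,0,0.0989,0.085],
  [-0.0269,0.0172,-0.0061,0,0,0.0989,0.085],
])

```text
t: 1.4
eef_pos: [417.3, 197.6, 324.2]
tool_rot: [-180.0, -0.0, 75.4]
contact_force: [1.0, -0.5, 0.8]
grip_width: 85.3
```

>>> carry_out([
  [-0.0251,0.0197,-0.0062,0,0,0.0989,0.085],
  [-0.0257,0.0194,0.0047,0.02,0.0109,0.0619,0.04],
  [-0.0244,0.0211,0.0041,0.0199,0.0109,0.0619,0.04],
  [-0.0232,0.0227,0.0033,0.02,0.0109,0.0619,0.04],
  [-0.0217,0.024,0.0027,0.0199,0.011,0.0619,0.04],
])

```text
t: 1.82
eef_pos: [468.1, 45.6, 311.1]
tool_rot: [-175.1, -2.0, 55.6]
contact_force: [0.8, 0.5, -0.6]
grip_width: 40.4
```

```bash
python3 - <<'E'
from pl import *
st()
T=EDGE+90*pz+[0,0,60]
plan(T,rpy([180+20,0,12.66]),0.04)
plan(T,rpy([180+20,0,12.66]),0.04)
E
```

```text
t 1.82 p [468.1  45.6 311.1] rpy [-175.1   -2.    55.6] F [ 0.8  0.5 -0.6] w 40.4 j [-36.0, 15.0, 37.0, 103.0, -15.0, 68.0, -28.0]
err pos [ 0.2 -1.3 -0. ] ang [0.04 0.08 0.13]
12 rows total
[[-0.0202, 0.0254, 0.0019, 0.02, 0.0109, 0.0619, 0.04], [-0.0186, 0.0267, 0.0012, 0.0199, 0.0109, 0.0619, 0.04], [-0.017, 0.0278, 0.0004, 0.02, 0.0109, 0.0619, 0.04], [-0.0152, 0.0287, -0.0003, 0.0199, 0.0109, 0.0618, 0.04], [-0.0134, 0.0297, -0.001, 0.02, 0.0109, 0.0619, 0.04]]
cmd after [ 515.4 -106.9  287.4] [-168.7   -2.5   37.7]
7 rows total
[[-0.0115, 0.0304, -0.0018, 0.02, 0.0109, 0.0619, 0.04], [-0.0096, 0.031, -0.0025, 0.0199, 0.0109, 0.0619, 0.04], [-0.0076, 0.0314, -0.0032, 0.02, 0.0109, 0.0619, 0.04], [-0.0056, 0.0318, -0.0039, 0.0199, 0.011, 0.0619, 0.04], [-0.0036, 0.0321, -0.0046, 0.02, 0.0109, 0.0619, 0.04]]
cmd after [ 563.  -260.7  263.8] [-162.4   -1.1   19.8]
```

>>> carry_out([
  [-0.0202,0.0254,0.0019,0.02,0.0109,0.0619,0.04],
  [-0.0186,0.0267,0.0012,0.0199,0.0109,0.0619,0.04],
  [-0.017,0.0278,0.0004,0.02,0.0109,0.0619,0.04],
  [-0.0152,0.0287,-0.0003,0.0199,0.0109,0.0618,0.04],
  [-0.0134,0.0297,-0.001,0.02,0.0109,0.0619,0.04],
])

```text
t: 2.23
eef_pos: [515.7, -108.3, 287.1]
tool_rot: [-168.6, -2.5, 37.6]
contact_force: [1.2, 0.2, 0.2]
grip_width: 40.1
```

```bash
python3 - <<'E'
from pl import *
st()
E
```

```text
t 2.23 p [ 515.7 -108.3  287.1] rpy [-168.6   -2.5   37.6] F [1.2 0.2 0.2] w 40.1 j [-13.0, 26.0, 41.0, 95.0, -25.0, 76.0, -18.0]
err pos [-47.3 152.5  23.3] ang [ -5.65  -3.09 -17.59]
```

>>> carry_out([
  [-0.0115,0.0304,-0.0018,0.02,0.0109,0.0619,0.04],
  [-0.0096,0.031,-0.0025,0.0199,0.0109,0.0619,0.04],
  [-0.0076,0.0314,-0.0032,0.02,0.0109,0.0619,0.04],
  [-0.0056,0.0318,-0.0039,0.0199,0.011,0.0619,0.04],
  [-0.0036,0.0321,-0.0046,0.02,0.0109,0.0619,0.04],
])

```text
t: 2.65
eef_pos: [563.2, -262.0, 263.1]
tool_rot: [-162.3, -1.1, 19.6]
contact_force: [1.1, 0.3, 0.2]
grip_width: 40.0
```

```bash
python3 - <<'E'
from pl import *
st()
plan(EDGE+40*pz,Rg(),0.04)
from workcell import env
import cv2
d=env.snapshot('side');cv2.imwrite('pics/s1.png',d['pixels'][:,:,::-1])
E
```

```text
t 2.65 p [ 563.2 -262.   263.1] rpy [-162.3   -1.1   19.6] F [1.1 0.3 0.2] w 40.0 j [7.0, 40.0, 41.0, 78.0, -34.0, 88.0, -19.0]
err pos [ 0.3 -1.3 -0.7] ang [0.1  0.01 0.14]
4 rows total
[[-0.0004, 0.0169, 0.0236, 0.0753, 0.0095, 0.0301, 0.04], [-0.0001, 0.0186, 0.0222, 0.0754, 0.0094, 0.03, 0.04], [0.0004, 0.0203, 0.0208, 0.0753, 0.0095, 0.0301, 0.04], [0.0007, 0.0217, 0.0192, 0.0754, 0.0095, 0.0301, 0.04]]
cmd after [ 575.6 -294.2  153.4] [-145.     0.    12.7]
```

View pics/s1.png

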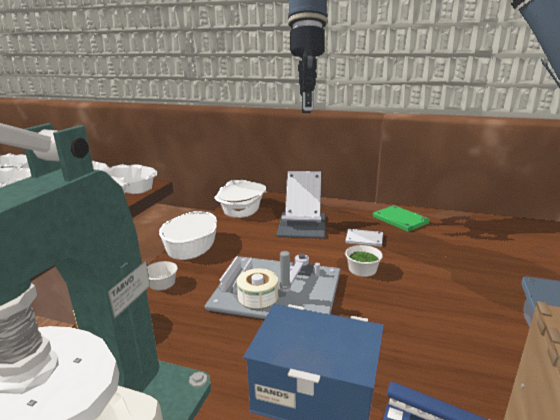

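>>> carry_out([
  [-0.0004,0.0169,0.0236,0.0753,0.0095,0.0301,0.04],
  [-0.0001,0.0186,0.0222,0.0754,0.0094,0.03,0.04],
  [0.0004,0.0203,0.0208,0.0753,0.0095,0.0301,0.04],
  [0.0007,0.0217,0.0192,0.0754,0.0095,0.0301,0.04],
  [0,0,0,0,0,0,0.04],
])

```text
t: 3.12
eef_pos: [571.8, -295.9, 142.4]
tool_rot: [-144.2, 0.7, 12.2]
contact_force: [-0.2, -0.3, -3.4]
grip_width: 40.3
```

```bash
python3 - <<'E'
from pl import *
st()
from workcell import env
import cv2
for n in('wrist','top','side'):
    d=env.snapshot(n);np.savez(f'pics/{n}2.npz',**d);cv2.imwrite(f'pics/{n}2.png',d['pixels'][:,:,::-1])
E
```

```text
t 3.12 p [ 571.8 -295.9  142.4] rpy [-144.2    0.7   12.2] F [-0.2 -0.3 -3.4] w 40.3 j [21.0, 56.0, 35.0, 70.0, -43.0, 97.0, -19.0]
err pos [ -3.8  -1.6 -11.1] ang [ 0.76 -0.36  0.77]
```

View pics/wrist2.png

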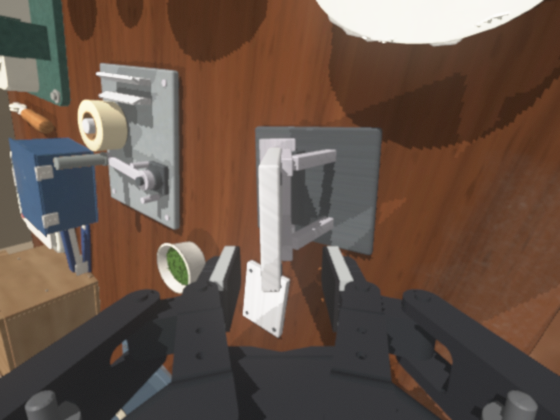

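View pics/side2.png

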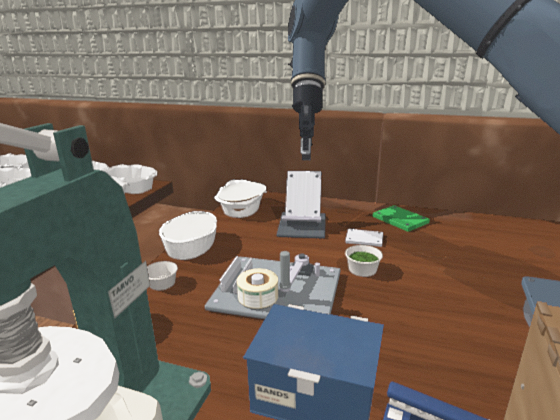

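View pics/top2.png

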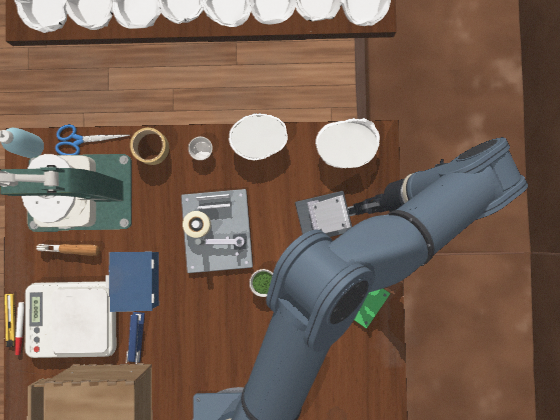

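```bash
python3 - <<'E'
from pl import *
st()
from workcell import env
s=env.state();print(s['joint_velocities'].round(1),s['joint_torque'].round(1))
E
```

```text
t 3.27 p [ 575.6 -294.5  153.3] rpy [-145.     0.    12.7] F [-0.3  0.4  0.3] w 40.4 j [20.0, 55.0, 35.0, 70.0, -43.0, 97.0, -19.0]
err pos [-0.  -0.2 -0.1] ang [-0.03 -0.02 -0.  ]
[-1.7 -4.   0.7 -0.5 -0.   0.1 -0. ] [  2.3 -85.6  13.2 -20.5  -0.9   3.1  -0. ]
```

```bash
python3 - <<'E'
from pl import *
from h import *
d=load('wrist2')
print(d['extrinsics'].round(2))
for a in(-40,40):
  for b in(-6,6): print('upper',a,b,proj(d,EDGE+a*py+b*pn),'lower',proj(d,EDGE-110*pz+a*py+b*pn))
crop('wrist2',220,110,400,310,3,'c_w2')
E
```

```text
[[ 1.7000e-01 -9.1000e-01 -3.9000e-01  6.5625e+02]
 [-7.9000e-01 -3.6000e-01  4.9000e-01 -3.6249e+02]
 [-5.8000e-01  2.3000e-01 -7.8000e-01  2.5649e+02]
 [ 0.0000e+00  0.0000e+00  0.0000e+00  1.0000e+00]]
upper -40 -6 [278.32297217 164.7695048 ] lower [280.86520893 147.83228131]
upper -40 6 [256.69175851 165.00075413] lower [267.44720121 147.98717291]
upper 40 -6 [280.20294151 293.07465646] lower [281.89862627 232.12616929]
upper 40 6 [260.9823976  293.15570928] lower [269.44918472 232.21693814]
```

View pics/c_w2.png

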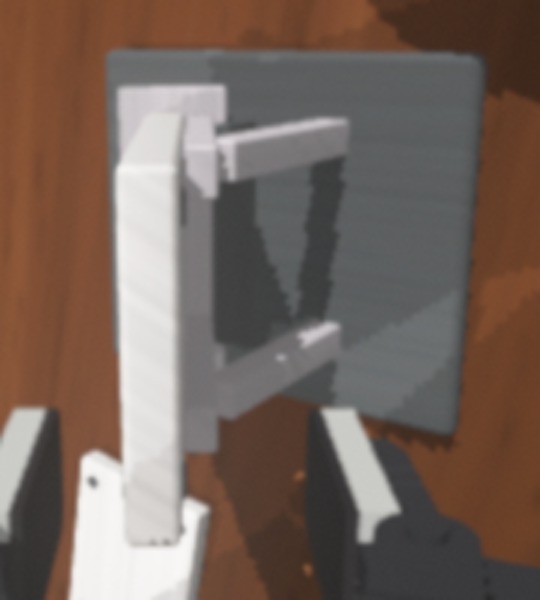

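```bash
python3 - <<'E'
from pl import *
plan(EDGE-30*pz,Rg(),0.04,step=15,nmax=9)
E
```

```text
5 rows total
[[0.0, -0.0, 0.014, -0.0, -0.0, -0.0, 0.04], [0.0, -0.0, 0.014, -0.0, -0.0, -0.0, 0.04], [0.0, -0.0, 0.014, -0.0, -0.0, -0.0, 0.04], [0.0, -0.0, 0.014, -0.0, -0.0, -0.0, 0.04], [0.0, -0.0, 0.014, -0.0, -0.0, -0.0, 0.04]]
cmd after [ 566.8 -255.1   96.1] [-145.     0.    12.7]
```

>>> carry_out([
  [0,0,0.01,0,0,0,0.04],
  [0,0,0.018,0,0,0,0.04],
  [0,0,0.018,0,0,0,0.04],
  [0,0,0.014,0,0,0,0.04],
  [0,0,0.01,0,0,0,0.04],
])

```text
t: 3.68
eef_pos: [567.8, -252.6, 97.8]
tool_rot: [-145.1, -0.2, 12.8]
contact_force: [0.3, -0.6, -0.8]
grip_width: 39.8
```

>>> carry_out([
  [0,0,0,0,0,0,0.04],
  [0,0,0,0,0,0,0.025],
  [0,0,0,0,0,0,0.008],
  [0,0,0,0,0,0,0],
  [0,0,0,0,0,0,0],
], newtons=60)

```text
t: 4.1
eef_pos: [567.4, -255.9, 97.6]
tool_rot: [-145.1, -0.1, 12.6]
contact_force: [0.8, -0.9, 8.0]
grip_width: 11.0
```

```bash
python3 - <<'E'
from pl import *
st()
from workcell import env
import cv2
for n in('wrist','side'):
    d=env.snapshot(n);np.savez(f'pics/{n}3.npz',**d);cv2.imwrite(f'pics/{n}3.png',d['pixels'][:,:,::-1])
E
```

```text
t 4.1 p [ 567.4 -255.9   97.6] rpy [-1.451e+02 -1.000e-01  1.260e+01] F [ 0.8 -0.9  8. ] w 11.0 j [17.0, 56.0, 34.0, 78.0, -45.0, 90.0, -16.0]
err pos [ 0.5 -0.8  1.5] ang [-0.08  0.1  -0.04]
```

View pics/wrist3.png

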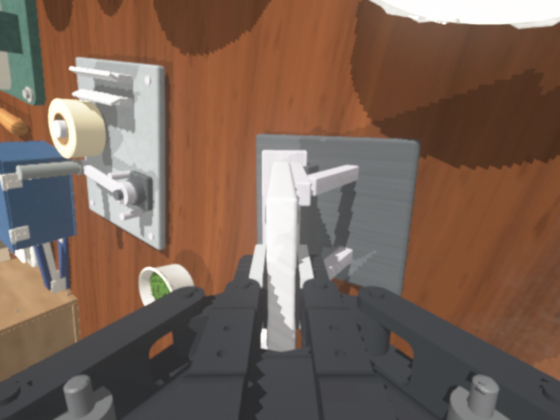

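```bash
cp cmd.json cmd_bak.json; python3 - <<'E'
from pl import *
p,R=cmd()
plan(p+[0,0,125],R,0,step=25)
W=[606.8,53.9,210];RW=rpy([180,0,93.7])
for i in range(3): plan(W,RW,0,step=30,ang=5.5)
E
```

```text
5 rows total
[[-0.0, -0.0143, -0.0205, 0.0, 0.0, 0.0, 0], [-0.0, -0.0144, -0.0205, 0.0, 0.0, 0.0, 0], [-0.0, -0.0143, -0.0204, 0.0, 0.0, 0.0, 0], [-0.0, -0.0144, -0.0205, 0.0, 0.0, 0.0, 0], [-0.0, -0.0143, -0.0205, 0.0, 0.0, 0.0, 0]]
cmd after [ 566.8 -255.1  221.1] [-145.     0.    12.7]
16 rows total
[[0.0067, -0.0146, 0.0111, -0.0315, -0.0269, -0.0854, 0], [0.0082, -0.0143, 0.0104, -0.0315, -0.027, -0.0855, 0], [0.0096, -0.0138, 0.0097, -0.0316, -0.0269, -0.0854, 0], [0.0111, -0.0133, 0.009, -0.0315, -0.027, -0.0855, 0], [0.0124, -0.0125, 0.0083, -0.0315, -0.0269, -0.0854, 0]]
cmd after [ 579.3 -158.5  217.6] [-155.4   -5.5   37.7]
11 rows total
[[0.0137, -0.0117, 0.0076, -0.0315, -0.0269, -0.0854, 0], [0.0148, -0.0106, 0.0068, -0.0315, -0.027, -0.0855, 0], [0.0158, -0.0096, 0.0061, -0.0316, -0.0269, -0.0854, 0], [0.0168, -0.0083, 0.0053, -0.0315, -0.027, -0.0855, 0], [0.0176, -0.0071, 0.0047, -0.0315, -0.0269, -0.0854, 0]]
cmd after [591.8 -61.9 214.2] [-167.3   -6.1   63.5]
6 rows total
[[0.0182, -0.0056, 0.004, -0.0315, -0.0269, -0.0854, 0], [0.0187, -0.0042, 0.0033, -0.0315, -0.027, -0.0855, 0], [0.0192, -0.0026, 0.0027, -0.0316, -0.0269, -0.0854, 0], [0.0193, -0.0011, 0.0022, -0.0315, -0.027, -0.0855, 0], [0.0194, 0.0005, 0.0016, -0.0315, -0.0269, -0.0854, 0]]
cmd after [604.3  34.6 210.7] [-178.1   -1.5   88.8]
```

>>> carry_out([
  [0,-0.0143,-0.0205,0,0,0,0],
  [0,-0.0144,-0.0205,0,0,0,0],
  [0,-0.0143,-0.0204,0,0,0,0],
  [0,-0.0144,-0.0205,0,0,0,0],
  [0,-0.0143,-0.0205,0,0,0,0],
])

```text
t: 4.62
eef_pos: [566.6, -255.8, 222.4]
tool_rot: [-145.1, 0.0, 12.6]
contact_force: [0.3, 0.5, -2.0]
grip_width: 11.1
```

```bash
python3 - <<'E'
from pl import *
st()
from workcell import env
import cv2
d=env.snapshot('side');cv2.imwrite('pics/s4.png',d['pixels'][:,:,::-1])
E
```

```text
t 4.62 p [ 566.6 -255.8  222.4] rpy [-145.1    0.    12.6] F [ 0.3  0.5 -2. ] w 11.1 j [17.0, 49.0, 36.0, 72.0, -42.0, 100.0, -22.0]
err pos [ -37.8 -290.4   11.7] ang [27.04 23.12 73.48]
```

View pics/s4.png

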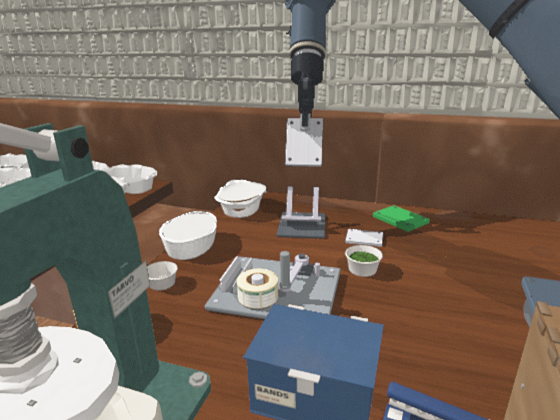

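The plate (304,141) is held and clear of the rest. I'll carry it to above the slot.

>>> carry_out([
  [0.0067,-0.0146,0.0111,-0.0315,-0.0269,-0.0854,0],
  [0.0082,-0.0143,0.0104,-0.0315,-0.027,-0.0855,0],
  [0.0096,-0.0138,0.0097,-0.0316,-0.0269,-0.0854,0],
  [0.0111,-0.0133,0.009,-0.0315,-0.027,-0.0855,0],
  [0.0124,-0.0125,0.0083,-0.0315,-0.0269,-0.0854,0],
])

```text
t: 5.08
eef_pos: [579.5, -158.3, 217.6]
tool_rot: [-155.6, -5.6, 38.0]
contact_force: [0.4, 0.2, -1.3]
grip_width: 10.9
```

>>> carry_out([
  [0.0137,-0.0117,0.0076,-0.0315,-0.0269,-0.0854,0],
  [0.0148,-0.0106,0.0068,-0.0315,-0.027,-0.0855,0],
  [0.0158,-0.0096,0.0061,-0.0316,-0.0269,-0.0854,0],
  [0.0168,-0.0083,0.0053,-0.0315,-0.027,-0.0855,0],
  [0.0176,-0.0071,0.0047,-0.0315,-0.0269,-0.0854,0],
])

```text
t: 5.5
eef_pos: [592.1, -61.5, 214.3]
tool_rot: [-167.4, -6.1, 63.7]
contact_force: [0.6, 0.7, -2.3]
grip_width: 11.1
```

>>> carry_out([
  [0.0182,-0.0056,0.004,-0.0315,-0.0269,-0.0854,0],
  [0.0187,-0.0042,0.0033,-0.0315,-0.027,-0.0855,0],
  [0.0192,-0.0026,0.0027,-0.0316,-0.0269,-0.0854,0],
  [0.0193,-0.0011,0.0022,-0.0315,-0.027,-0.0855,0],
  [0.0194,0.0005,0.0016,-0.0315,-0.0269,-0.0854,0],
])

```text
t: 5.92
eef_pos: [604.6, 35.2, 210.9]
tool_rot: [-178.3, -1.4, 89.0]
contact_force: [-0.1, 0.4, -2.9]
grip_width: 11.0
```

```bash
python3 - <<'E'
from pl import *
st()
plan([606.8,53.9,180],rpy([180,0,93.7]),0,step=18,ang=3)
E
```

```text
t 5.92 p [604.6  35.2 210.9] rpy [-178.3   -1.4   89. ] F [-0.1  0.4 -2.9] w 11.0 j [-24.0, 31.0, 27.0, 94.0, -17.0, 60.0, 8.0]
err pos [0.3 0.6 0.2] ang [-0.12 -0.07 -0.22]
3 rows total
[[0.0062, 0.001, 0.0104, -0.0105, -0.009, -0.0285, 0], [0.0062, 0.0011, 0.0103, -0.0105, -0.009, -0.0285, 0], [0.0063, 0.0012, 0.0102, -0.0105, -0.009, -0.0285, 0]]
cmd after [606.8  53.9 180. ] [-180.     0.    93.7]
```

>>> carry_out([
  [0.0062,0.001,0.0104,-0.0105,-0.009,-0.0285,0],
  [0.0062,0.0011,0.0103,-0.0105,-0.009,-0.0285,0],
  [0.0063,0.0012,0.0102,-0.0105,-0.009,-0.0285,0],
  [0,0,0,0,0,0,0],
  [0,0,0,0,0,0,0],
])

```text
t: 6.33
eef_pos: [606.4, 53.8, 179.9]
tool_rot: [-179.9, 0.0, 93.7]
contact_force: [-0.2, -0.7, -2.2]
grip_width: 11.1
```

```bash
python3 - <<'E'
from pl import *
from workcell import env
import cv2
for n in('wrist','side','top'):
    d=env.snapshot(n);np.savez(f'pics/{n}5.npz',**d);cv2.imwrite(f'pics/{n}5.png',d['pixels'][:,:,::-1])
st()
from h import crop
crop('side5',180,170,380,330,4,'c_s5')
E
```

```text
t 6.48 p [607.3  52.6 180.8] rpy [180.    0.   93.6] F [-0.2 -0.4 -2.4] w 11.1 j [-25.0, 32.0, 26.0, 97.0, -17.0, 54.0, 10.0]
err pos [ 0.5 -1.3  0.8] ang [-0.05 -0.02  0.13]
```

View pics/wrist5.png

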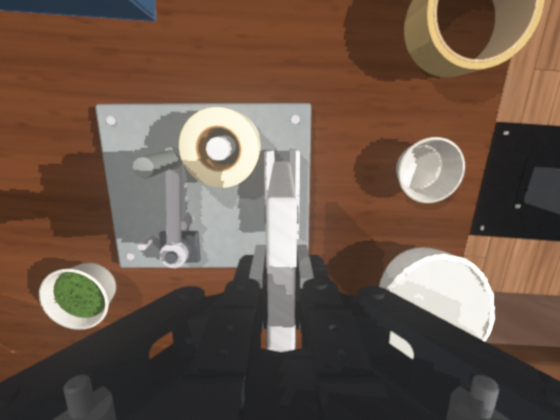

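View pics/c_s5.png

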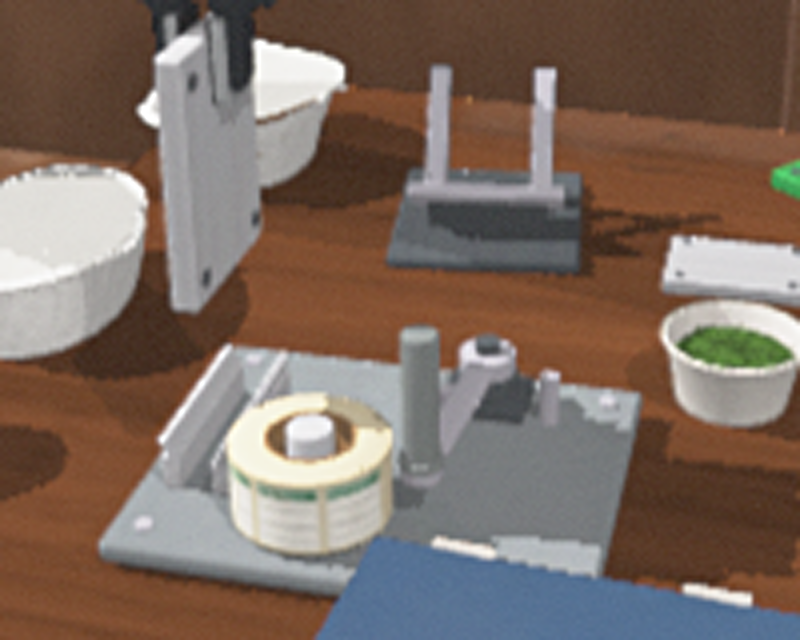

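View pics/top5.png

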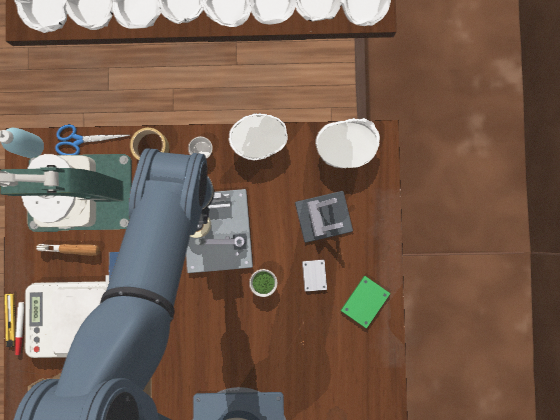

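```bash
python3 - <<'E'
from h import *
np.set_printoptions(precision=1,suppress=True)
crop('wrist5',230,120,340,360,2.5,'c_w5')
crop('wrist5',250,135,315,255,5,'c_w5b')
crop('side5',210,165,255,255,6.5,'c_s5b')
w=load('wrist5');s=load('side5')
th=np.radians(3.7);ex=np.array([np.cos(th),np.sin(th),0]);ey=np.array([-np.sin(th),np.cos(th),0]);ez=np.array([0,0,1.])
top=np.array([607.0,53.4,180.3+30])
for a in(40,-40):
  for b in(-6,6):
    for z in(0,-110):
      p=top+a*ey+b*ex+z*ez; print(a,b,z,'wrist',proj(w,p),'side',proj(s,p))
E
```

```text
40 -6 0 wrist [266.1 200.6] side [224.1 184. ]
40 -6 -110 wrist [273.3 163. ] side [228.8 247.1]
40 6 0 wrist [298.7 200.6] side [216.9 183.4]
40 6 -110 wrist [290.2 163. ] side [222.  246.4]
-40 -6 0 wrist [268.3 378.5] side [241.6 168.7]
-40 -6 -110 wrist [273.9 266.3] side [244.9 226.7]
-40 6 0 wrist [295.8 378.5] side [235.  168.3]
-40 6 -110 wrist [289.4 266.3] side [238.6 226.1]
```

View pics/c_w5b.png

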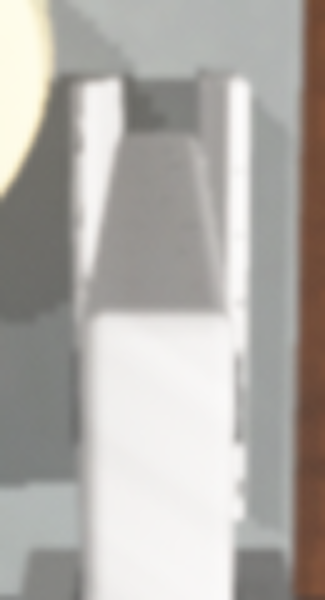

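View pics/c_w5.png

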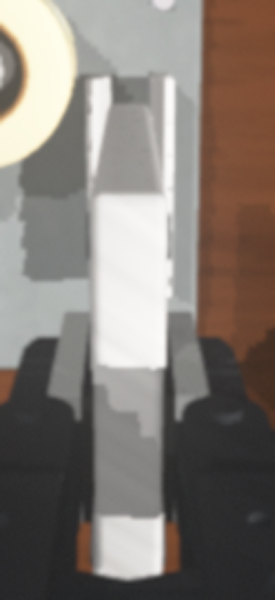

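View pics/c_s5b.png

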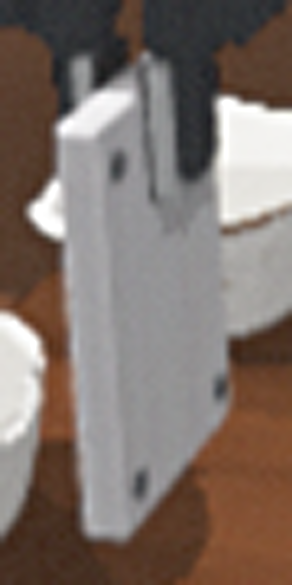

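```bash
python3 - <<'E'
from h import *
np.set_printoptions(precision=1,suppress=True)
w=load('wrist5')
f=lambda x,y:((x+.5)/5-.5+250,(y+.5)/5-.5+135)
for c,z in [((75,78),39),((250,78),39),((122,80),14),((205,78),14),((76,340),39),((250,340),39)]:
    p=onz(w,f(*c),z); th=np.radians(3.7);R=np.array([[np.cos(th),-np.sin(th)],[np.sin(th),np.cos(th)]])
    print(c,p,'rel slot guess',R.T@(p[:2]-[606.8,53.9]))
E
```

```text
(75, 78) [589.   96.1  39. ] rel slot guess [-15.1  43.2]
(250, 78) [620.2  98.1  39. ] rel slot guess [16.2 43.2]
(122, 80) [597.   94.1  14. ] rel slot guess [-7.2 40.7]
(205, 78) [613.1  95.5  14. ] rel slot guess [ 8.9 41.1]
(76, 340) [591.6  47.7  39. ] rel slot guess [-15.5  -5.2]
(250, 340) [624.1  49.8  39. ] rel slot guess [17.  -5.2]
```

```bash
python3 - <<'E'
from pl import *
st()
plan([607.2,54.2,125],rpy([180,0,93.8]),0,step=14)
E
```

```text
t 6.48 p [607.3  52.6 180.8] rpy [180.    0.   93.6] F [-0.2 -0.4 -2.4] w 11.1 j [-25.0, 32.0, 26.0, 97.0, -17.0, 54.0, 10.0]
err pos [ 0.5 -1.3  0.8] ang [-0.05 -0.02  0.13]
4 rows total
[[0.0001, 0.0001, 0.0138, -0.0, 0.0, -0.0004, 0], [0.0001, 0.0001, 0.0137, -0.0, 0.0, -0.0005, 0], [0.0, 0.0001, 0.0138, -0.0, 0.0, -0.0004, 0], [0.0001, 0.0001, 0.0137, -0.0, 0.0, -0.0004, 0]]
cmd after [607.2  54.2 125. ] [-180.     0.    93.8]
```

>>> carry_out([
  [0.0001,0.0001,0.0138,0,0,-0.0004,0],
  [0.0001,0.0001,0.0137,0,0,-0.0005,0],
  [0,0.0001,0.0138,0,0,-0.0004,0],
  [0.0001,0.0001,0.0137,0,0,-0.0004,0],
  [0,0,0,0,0,0,0],
])

```text
t: 6.9
eef_pos: [606.2, 53.4, 123.2]
tool_rot: [-179.8, 0.0, 93.7]
contact_force: [-0.6, 0.2, -1.3]
grip_width: 11.2
```

>>> carry_out([
  [0,0,0,0,0,0,0],
  [0,0,0,0,0,0,0],
])

```text
t: 7.07
eef_pos: [607.8, 53.6, 126.1]
tool_rot: [179.9, 0.0, 93.7]
contact_force: [-0.5, -0.3, -2.6]
grip_width: 11.2
```

```bash
python3 - <<'E'
from pl import *
from workcell import env
import cv2
st()
for n in('wrist','side'):
    d=env.snapshot(n);np.savez(f'pics/{n}6.npz',**d)
from h import crop
crop('side6',200,190,330,310,6,'c_s6')
crop('wrist6',230,120,340,260,5,'c_w6')
E
```

```text
t 7.07 p [607.8  53.6 126.1] rpy [179.9   0.   93.7] F [-0.5 -0.3 -2.6] w 11.2 j [-24.0, 36.0, 24.0, 101.0, -19.0, 48.0, 12.0]
err pos [ 0.7 -0.6  1. ] ang [-0.07 -0.01  0.06]
```

View pics/c_s6.png

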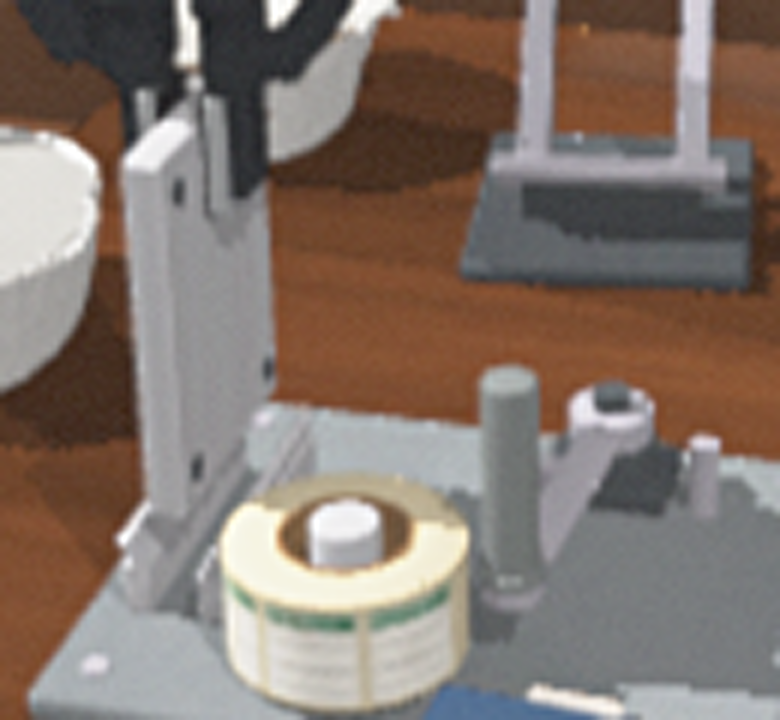

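View pics/c_w6.png

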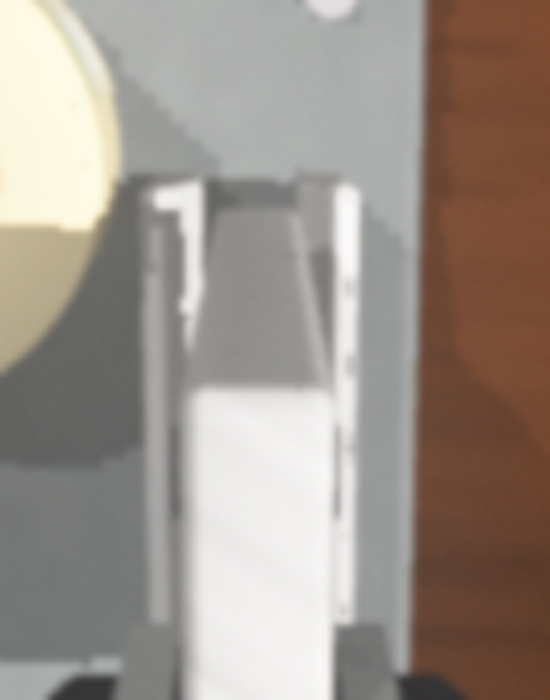

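>>> carry_out([
  [0,0,0.006,0,0,0,0],
  [0,0,0.006,0,0,0,0],
  [0,0,0.006,0,0,0,0],
  [0,0,0.004,0,0,0,0],
  [0,0,0,0,0,0,0],
])

```text
t: 7.58
eef_pos: [606.4, 54.2, 101.7]
tool_rot: [-179.9, 0.0, 93.8]
contact_force: [0.2, 0.8, -2.3]
grip_width: 11.3
```

>>> carry_out([
  [0,0,0.002,0,0,0,0],
  [0,0,0.002,0,0,0,0],
  [0,0,0,0,0,0,0],
])

```text
t: 7.83
eef_pos: [607.0, 54.2, 98.7]
tool_rot: [-180.0, 0.0, 93.8]
contact_force: [-0.4, -0.3, -2.7]
grip_width: 11.6
```

>>> carry_out([
  [0,0,0.001,0,0,0,0],
  [0,0,0.001,0,0,0,0],
  [0,0,0,0,0,0,0],
])

```text
t: 8.08
eef_pos: [607.1, 54.2, 97.0]
tool_rot: [-180.0, 0.0, 93.8]
contact_force: [0.7, 0.4, -1.9]
grip_width: 11.3
```

>>> carry_out([
  [0,0,0.001,0,0,0,0],
  [0,0,0.001,0,0,0,0],
  [0,0,0,0,0,0,0],
])

```text
t: 8.33
eef_pos: [607.1, 54.2, 94.9]
tool_rot: [-180.0, 0.0, 93.8]
contact_force: [0.3, -0.3, -2.4]
grip_width: 11.3
```

```bash
python3 - <<'E'
from pl import *
from workcell import env
import cv2
st()
for n in('wrist','side'):
    d=env.snapshot(n);np.savez(f'pics/{n}7.npz',**d)
from h import crop
crop('side7',200,190,330,310,6,'c_s7')
crop('wrist7',230,120,340,260,5,'c_w7')
E
```

```text
t 8.33 p [607.1  54.2  94.9] rpy [-180.     0.    93.8] F [ 0.3 -0.3 -2.4] w 11.3 j [-23.0, 38.0, 23.0, 102.0, -20.0, 44.0, 13.0]
err pos [ -0.1   0.  -30.2] ang [ 0.01 -0.   -0.  ]
```

View pics/c_s7.png

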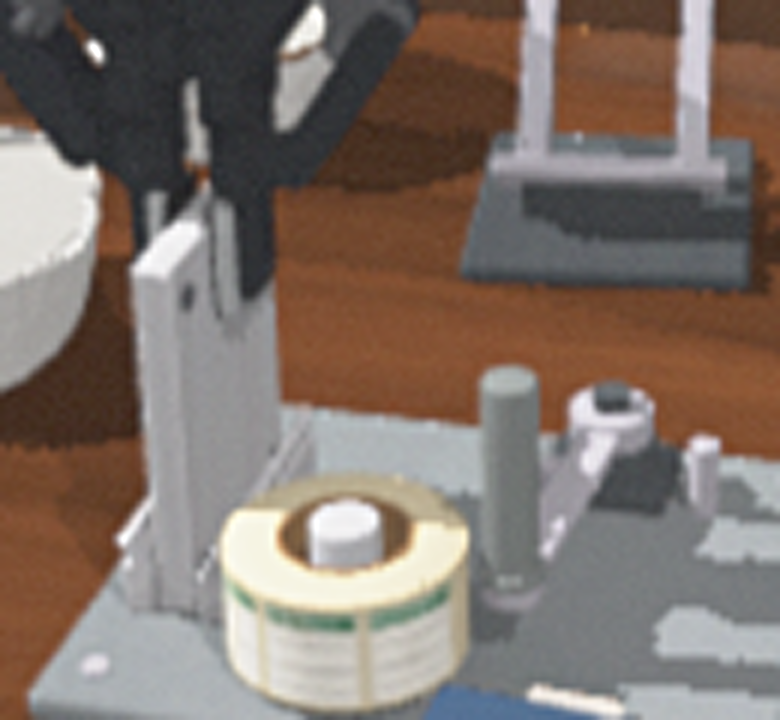

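View pics/c_w7.png

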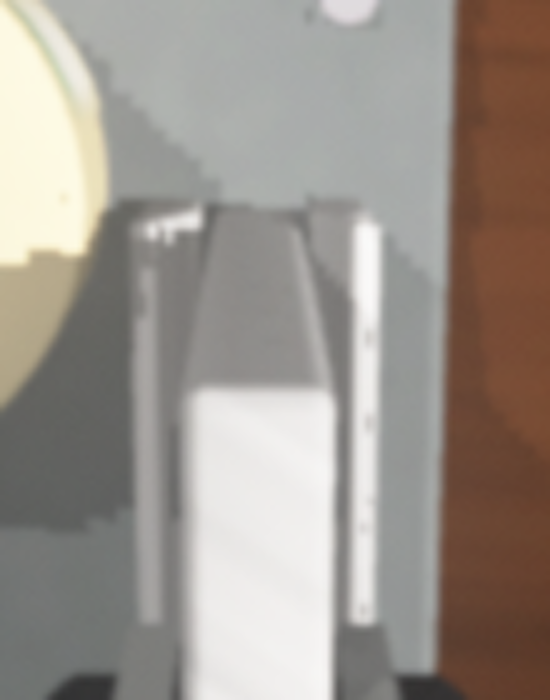

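>>> carry_out([
  [0,0,0.001,0,0,0,0],
  [0,0,0.001,0,0,0,0],
  [0,0,0,0,0,0,0],
])

```text
t: 8.68
eef_pos: [607.5, 54.4, 94.0]
tool_rot: [179.9, -0.0, 93.8]
contact_force: [-2.7, 1.0, 7.1]
grip_width: 11.2
```

>>> carry_out([
  [0,0,0.001,0,0,0,0],
  [0,0,0,0,0,0,0],
])

```text
t: 8.85
eef_pos: [607.7, 54.4, 93.9]
tool_rot: [179.9, -0.1, 93.8]
contact_force: [-4.6, 2.3, 18.3]
grip_width: 11.4
```

>>> carry_out([
  [0,0,-0.001,0,0,0,0],
  [0,0,0,0,0,0,0.015],
  [0,0,0,0,0,0,0.025],
  [0,0,0,0,0,0,0.04],
  [0,0,0,0,0,0,0.04],
], newtons=60)

```text
t: 9.27
eef_pos: [607.2, 54.2, 92.8]
tool_rot: [-180.0, 0.0, 93.8]
contact_force: [-0.3, 0.7, -0.3]
grip_width: 39.9
```

```bash
python3 - <<'E'
from pl import *
from workcell import env
import cv2
p,R=cmd(); json.dump({'p':[607.2,54.2,93.0],'q':R.as_quat().tolist()},open('cmd.json','w'))
st()
for n in('wrist','side'):
    d=env.snapshot(n);np.savez(f'pics/{n}8.npz',**d)
from h import crop
crop('side8',200,190,330,310,6,'c_s8')
crop('wrist8',210,120,360,370,2.4,'c_w8')
E
```

```text
t 9.27 p [607.2  54.2  92.8] rpy [-180.     0.    93.8] F [-0.3  0.7 -0.3] w 39.9 j [-23.0, 38.0, 23.0, 102.0, -20.0, 44.0, 13.0]
err pos [-0.  -0.  -0.2] ang [ 0.01 -0.    0.  ]
```

View pics/c_s8.png

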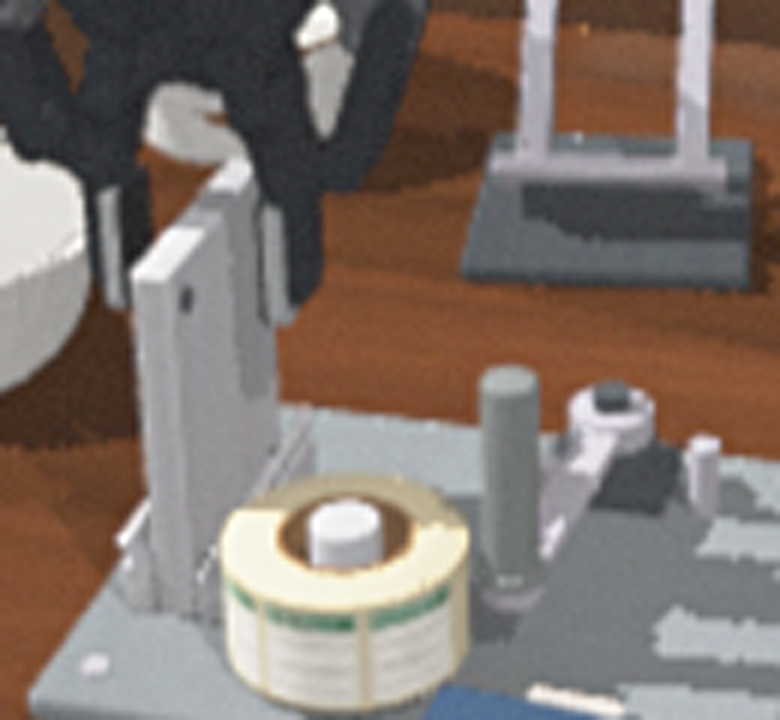

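View pics/c_w8.png

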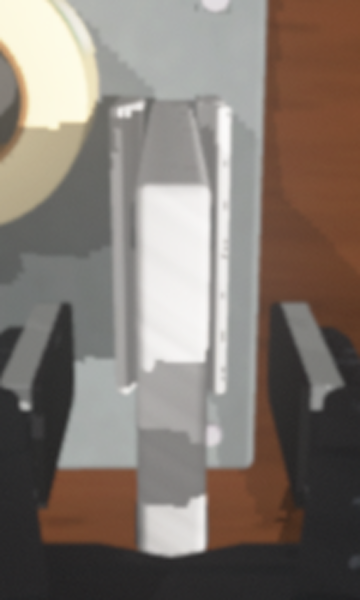

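```bash
cat >> pl.py <<'E'
PIV=np.array([501.8,-11.3]);A0=88.6
def swing(ang,r=95,tilt=12,zg=84,up=0):
    a=np.radians(A0+ang); R=rpy([180,-tilt,A0+ang]); g=np.array([*(PIV+r*np.array([np.cos(a),np.sin(a)])),zg+up])
    return g+19*R.apply([0,0,1]),R
E
python3 - <<'E'
from pl import *
p,R=cmd()
plan(p+[0,0,90],R,0.04,step=25)
T,RT=swing(0,up=65); print(T)
plan(T,RT,0.05,step=22)
print(swing(63)[0],swing(63)[1].as_euler('xyz',degrees=True))
E
```

```text
4 rows total
[[-0.0, -0.0, -0.0225, 0.0, 0.0, 0.0, 0.04], [-0.0, -0.0, -0.0225, 0.0, 0.0, 0.0, 0.04], [-0.0, -0.0, -0.0225, 0.0, 0.0, 0.0, 0.04], [-0.0, -0.0, -0.0225, 0.0, 0.0, 0.0, 0.04]]
cmd after [607.2  54.2 183. ] [-180.     0.    93.8]
[504.2175719   87.62078444 130.41519559]
6 rows total
[[0.0067, -0.0168, 0.0088, -0.0016, 0.0349, 0.0151, 0.05], [0.0061, -0.0168, 0.0089, -0.0016, 0.0349, 0.015, 0.05], [0.0056, -0.017, 0.0092, -0.0016, 0.0349, 0.0151, 0.05], [0.005, -0.0171, 0.0093, -0.0016, 0.0349, 0.0151, 0.05], [0.0044, -0.0171, 0.0094, -0.0015, 0.0349, 0.015, 0.05]]
cmd after [521.4  82.1 139.2] [179.9 -10.   89.5]
[414.75849036  35.7631687   65.41519559] [180.  -12.  151.6]
```

>>> carry_out([
  [0,0,-0.012,0,0,0,0.04],
  [0,0,-0.0225,0,0,0,0.04],
  [0,0,-0.0225,0,0,0,0.04],
  [0,0,-0.0225,0,0,0,0.04],
  [0,0,-0.0105,0,0,0,0.04],
])

```text
t: 9.78
eef_pos: [608.3, 53.9, 186.6]
tool_rot: [179.8, -0.0, 93.8]
contact_force: [0.3, 0.3, 0.6]
grip_width: 39.8
```

>>> carry_out([
  [0.0067,-0.0168,0.0088,-0.0016,0.0349,0.0151,0.05],
  [0.0061,-0.0168,0.0089,-0.0016,0.0349,0.015,0.05],
  [0.0056,-0.017,0.0092,-0.0016,0.0349,0.0151,0.05],
  [0.005,-0.0171,0.0093,-0.0016,0.0349,0.0151,0.05],
  [0.0044,-0.0171,0.0094,-0.0015,0.0349,0.015,0.05],
])

```text
t: 10.2
eef_pos: [520.6, 82.3, 139.2]
tool_rot: [179.9, -10.1, 89.4]
contact_force: [1.0, 0.3, -0.4]
grip_width: 50.3
```

```bash
python3 - <<'E'
from pl import *
st()
T,RT=swing(0,up=65)
plan(T,RT,0.05,step=22)
E
```

```text
t 10.2 p [520.6  82.3 139.2] rpy [179.9 -10.1  89.4] F [ 1.   0.3 -0.4] w 50.3 j [-20.0, 28.0, 19.0, 113.0, -28.0, 43.0, 17.0]
err pos [-0.8  0.2  0.1] ang [-0.03  0.08  0.04]
1 rows total
[[0.0038, -0.0172, 0.0095, -0.0016, 0.0348, 0.0151, 0.05]]
cmd after [504.3  87.6 130.5] [-180.   -12.    88.6]
```

>>> carry_out([
  [0.0038,-0.0172,0.0095,-0.0016,0.0348,0.0151,0.05],
  [0,0,0,0,0,0,0.05],
  [0,0,0,0,0,0,0.05],
  [0,0,0,0,0,0,0.05],
])

```text
t: 10.53
eef_pos: [505.2, 87.5, 131.0]
tool_rot: [179.9, -12.0, 88.6]
contact_force: [0.2, -0.5, -0.6]
grip_width: 49.8
```

```bash
python3 - <<'E'
from pl import *
from workcell import env
import cv2
st()
for n in('wrist','side'):
    d=env.snapshot(n);np.savez(f'pics/{n}9.npz',**d)
from h import crop,load,proj
crop('side9',180,150,370,310,4,'c_s9')
crop('wrist9',0,0,560,420,1.4,'c_w9')
w=load('wrist9');s=load('side9')
for n in(w,s):print(proj(n,(504.2,83.7,102)),proj(n,(504.2,83.7,40)),proj(n,(501.8,-11.3,55)))
E
```

```text
t 10.53 p [505.2  87.5 131. ] rpy [179.9 -12.   88.6] F [ 0.2 -0.5 -0.6] w 49.8 j [-19.0, 27.0, 17.0, 116.0, -31.0, 41.0, 20.0]
err pos [ 1.  -0.1  0.5] ang [-0.07 -0.02 -0.02]
[279.32159468 257.69356424] [279.56866679 240.51647578] [279.30677915 368.10584216]
[285.06622683 251.60474383] [285.47823544 284.49392526] [302.3057162  250.22238933]
```

View pics/c_s9.png

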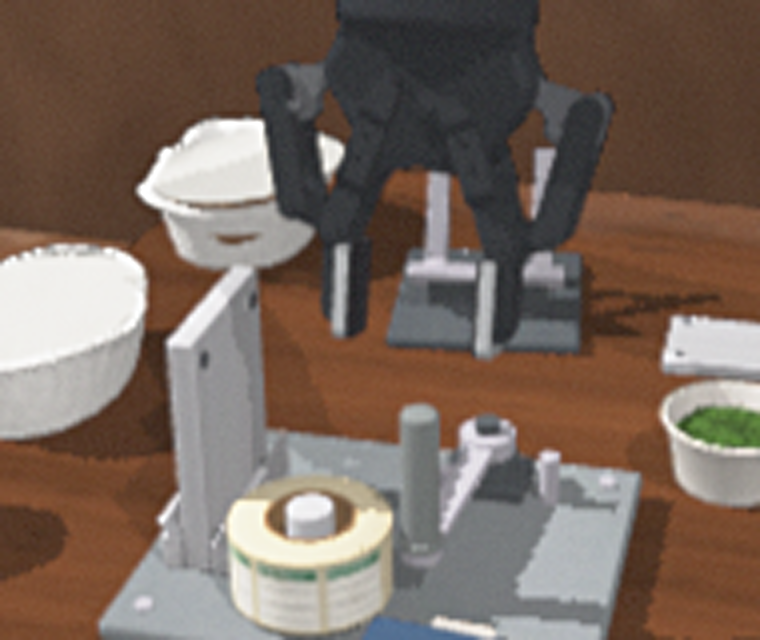

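View pics/c_w9.png

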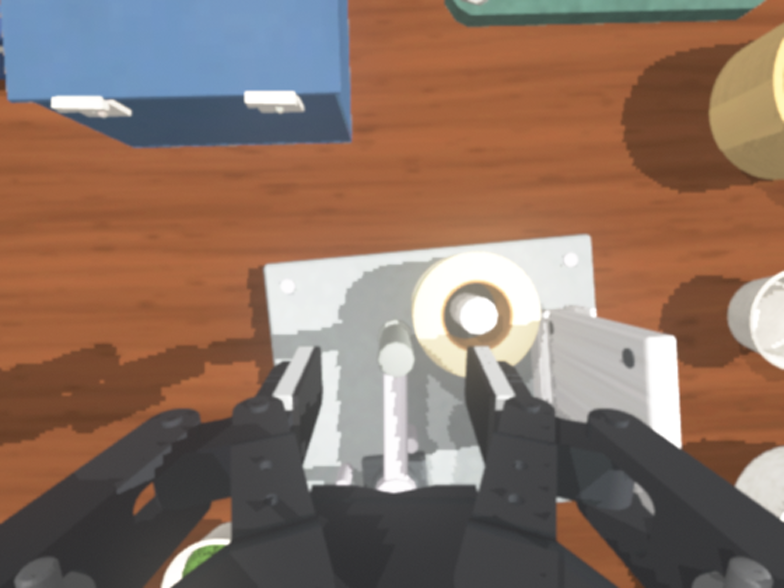

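```bash
python3 - <<'E'
from pl import *
T,RT=swing(0)
plan(T,RT,0.05,step=16)
E
```

```text
5 rows total
[[-0.0027, -0.0, 0.0127, -0.0, 0.0, -0.0, 0.05], [-0.0027, -0.0, 0.0127, -0.0, 0.0, -0.0, 0.05], [-0.0027, -0.0, 0.0128, -0.0, 0.0, -0.0, 0.05], [-0.0027, -0.0, 0.0127, -0.0, 0.0, -0.0, 0.05], [-0.0027, -0.0, 0.0127, -0.0, 0.0, -0.0, 0.05]]
cmd after [504.3  87.6  65.4] [-180.   -12.    88.6]
```

>>> carry_out([
  [-0.0021,0,0.01,0,0,0,0.05],
  [-0.0032,0,0.015,0,0,0,0.05],
  [-0.0034,0,0.016,0,0,0,0.05],
  [-0.0029,0,0.0137,0,0,0,0.05],
  [-0.0019,0,0.009,0,0,0,0.05],
])

```text
t: 11.05
eef_pos: [504.0, 87.8, 63.6]
tool_rot: [-179.9, -12.0, 88.6]
contact_force: [-0.3, 0.0, -0.1]
grip_width: 50.0
```

>>> carry_out([
  [0,0,0,0,0,0,0.05],
  [0,0,0,0,0,0,0.05],
])

```text
t: 11.22
eef_pos: [504.1, 87.6, 64.9]
tool_rot: [-179.9, -12.0, 88.6]
contact_force: [0.3, -0.7, 0.3]
grip_width: 50.1
```

```bash
python3 - <<'E'
from pl import *
from workcell import env
st()
for n in('wrist','side'):
    d=env.snapshot(n);np.savez(f'pics/{n}10.npz',**d)
from h import crop
crop('side10',180,150,370,310,4,'c_s10')
crop('wrist10',140,100,420,310,2.8,'c_w10')
E
```

```text
t 11.22 p [504.1  87.6  64.9] rpy [-179.9  -12.    88.6] F [ 0.3 -0.7  0.3] w 50.1 j [-15.0, 33.0, 12.0, 119.0, -37.0, 32.0, 26.0]
err pos [-0.1 -0.1 -0.5] ang [ 0.06 -0.02  0.02]
```

View pics/c_s10.png

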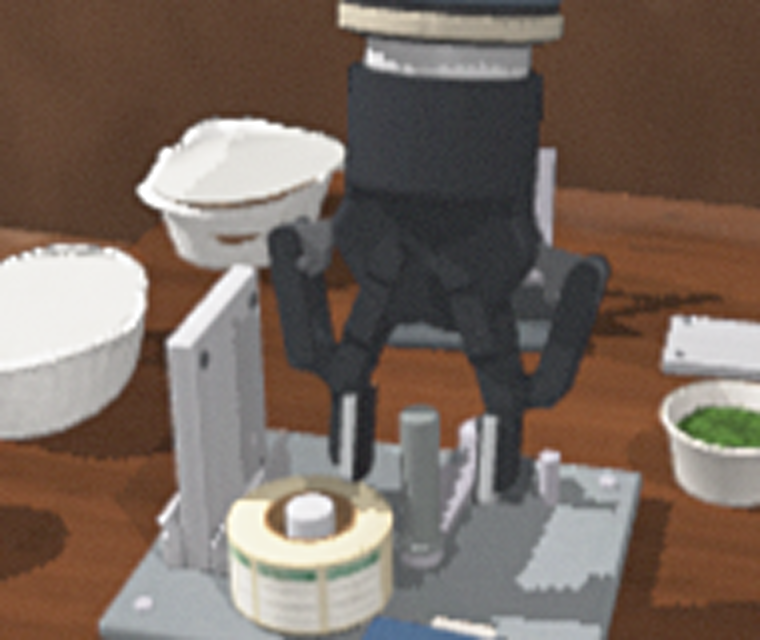

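View pics/c_w10.png

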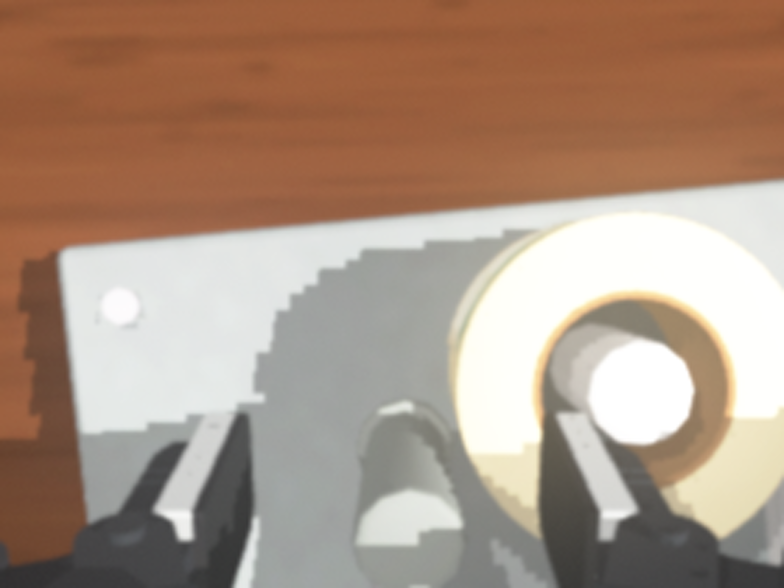

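>>> carry_out([
  [0,0,0,0,0,0,0.03],
  [0,0,0,0,0,0,0.015],
  [0,0,0,0,0,0,0.005],
  [0,0,0,0,0,0,0],
  [0,0,0,0,0,0,0],
], newtons=30)

```text
t: 11.73
eef_pos: [505.3, 87.8, 66.0]
tool_rot: [179.9, -12.0, 88.6]
contact_force: [1.9, 0.6, 5.7]
grip_width: 15.1
```

```bash
python3 - <<'E'
from pl import *
st()
E
```

```text
t 11.73 p [505.3  87.8  66. ] rpy [179.9 -12.   88.6] F [1.9 0.6 5.7] w 15.1 j [-15.0, 33.0, 12.0, 119.0, -37.0, 32.0, 26.0]
err pos [1.  0.1 0.6] ang [-0.12  0.01 -0.01]
```

```bash
python3 - <<'E'
exec(open('m.py').read().split("P={}")[0])
print(tri(t,U(413,373),s,V(511,155)))   # dark hub top
crop('top0',225,230,255,255,16,'c_piv')
E
```

```text
(array([501.9, -10.3,  44.2]), np.float64(1.003523223904742))
```

View pics/c_piv.png

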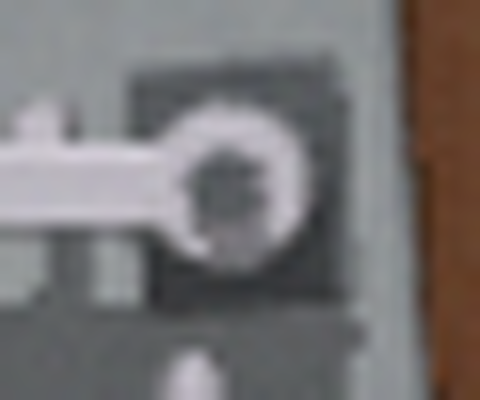

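```bash
sed -i 's/^PIV=.*/PIV=np.array([502.5,-11.2]);A0=88.4/' pl.py; cat >> pl.py <<'E'
def swrows(angs,jaw=0,tilt=12,r=95):
    p,R=cmd();rows=[]
    for a in angs:
        tl=tilt(a) if callable(tilt) else tilt
        pt,Rt=swing(a,tilt=tl,r=r)
        sh=np.round(R.inv().apply(pt-p)/1000,4);rv=np.round((R.inv()*Rt).as_rotvec(),4)
        rows.append([*sh.tolist(),*rv.tolist(),jaw]); p=p+R.apply(sh*1000);R=R*Ro.from_rotvec(rv)
    json.dump({'p':p.tolist(),'q':R.as_quat().tolist()},open('cmd.json','w'))
    print(json.dumps(rows)); print('cmd after',p.round(1),R.as_euler('xyz',degrees=True).round(1))
def radial(ang):
    from workcell import env
    s=env.state();g=s['eef_pos']-19*rpy(s['tool_rot']).apply([0,0,1])
    v=g[:2]-PIV; a=np.radians(A0+ang);er=np.array([np.cos(a),np.sin(a)]);et=np.array([-er[1],er[0]])
    F=s['contact_force'][:2]
    print('grasp',g.round(1),'r',np.linalg.norm(v).round(1),'swing',(np.degrees(np.arctan2(v[1],v[0]))-A0).round(1),'Frad',(F@er).round(1),'Ftan',(F@et).round(1))
E
python3 - <<'E'
from pl import *
swrows([3,7,11,15,19]); radial(0)
E
```

```text
[[-0.0, -0.0042, 0.0, 0.0101, 0.0, -0.0478, 0], [-0.0003, -0.0069, -0.0, 0.0145, 0.0, -0.0683, 0], [-0.0002, -0.0069, -0.0001, 0.0145, 0.0, -0.0683, 0], [-0.0002, -0.0069, -0.0, 0.0146, 0.0, -0.0683, 0], [-0.0003, -0.0069, -0.0001, 0.0145, 0.0, -0.0683, 0]]
cmd after [472.9  83.2  65.4] [-180.   -12.   107.4]
grasp [505.1  83.8  84.6] r 95.1 swing 0.0 Frad 0.6 Ftan -1.8
```

>>> carry_out([
  [0,-0.0042,0,0.0101,0,-0.0478,0],
  [-0.0003,-0.0069,0,0.0145,0,-0.0683,0],
  [-0.0002,-0.0069,-0.0001,0.0145,0,-0.0683,0],
  [-0.0002,-0.0069,0,0.0146,0,-0.0683,0],
  [-0.0003,-0.0069,-0.0001,0.0145,0,-0.0683,0],
])

```text
t: 12.15
eef_pos: [473.7, 83.0, 66.0]
tool_rot: [179.9, -12.0, 107.6]
contact_force: [2.8, -1.1, 5.3]
grip_width: 15.4
```

```bash
python3 - <<'E'
from pl import *
st();radial(19)
swrows([22,25,28,31,34])
E
```

```text
t 12.15 p [473.7  83.   66. ] rpy [179.9 -12.  107.6] F [ 2.8 -1.1  5.3] w 15.4 j [-12.0, 32.0, 8.0, 120.0, -30.0, 34.0, 38.0]
err pos [ 0.8 -0.2  0.5] ang [-0.09 -0.04 -0.18]
grasp [474.8  79.2  84.6] r 94.6 swing 18.6 Frad -1.9 Ftan -2.3
[[-0.0001, -0.0052, -0.0, 0.0109, 0.0, -0.0512, 0], [-0.0002, -0.0051, -0.0, 0.0108, 0.0, -0.0512, 0], [-0.0001, -0.0052, -0.0001, 0.0109, 0.0, -0.0512, 0], [-0.0001, -0.0052, 0.0, 0.0109, 0.0, -0.0512, 0], [-0.0001, -0.0052, -0.0, 0.0109, 0.0, -0.0512, 0]]
cmd after [449.4  72.4  65.4] [-180.   -12.   122.4]
```

>>> carry_out([
  [-0.0001,-0.0052,0,0.0109,0,-0.0512,0],
  [-0.0002,-0.0051,0,0.0108,0,-0.0512,0],
  [-0.0001,-0.0052,-0.0001,0.0109,0,-0.0512,0],
  [-0.0001,-0.0052,0,0.0109,0,-0.0512,0],
  [-0.0001,-0.0052,0,0.0109,0,-0.0512,0],
])

```text
t: 12.57
eef_pos: [450.7, 72.1, 65.9]
tool_rot: [179.9, -11.9, 122.5]
contact_force: [2.9, -0.8, 6.1]
grip_width: 15.3
```

```bash
python3 - <<'E'
from pl import *
st();radial(34)
swrows([38,42,46,50])
E
```

```text
t 12.57 p [450.7  72.1  65.9] rpy [179.9 -11.9 122.5] F [ 2.9 -0.8  6.1] w 15.3 j [-10.0, 32.0, 5.0, 121.0, -24.0, 35.0, 48.0]
err pos [ 1.3 -0.3  0.5] ang [-0.12 -0.09 -0.12]
grasp [452.8  68.8  84.5] r 94.2 swing 33.5 Frad -2.2 Ftan -2.0
[[-0.0003, -0.0069, -0.0001, 0.0145, 0.0, -0.0683, 0], [-0.0002, -0.0069, -0.0, 0.0145, 0.0, -0.0683, 0], [-0.0003, -0.0069, -0.0001, 0.0145, 0.0, -0.0683, 0], [-0.0002, -0.0069, -0.0, 0.0145, 0.0, -0.0683, 0]]
cmd after [428.5  54.5  65.4] [180.  -12.  138.4]
```

>>> carry_out([
  [-0.0003,-0.0069,-0.0001,0.0145,0,-0.0683,0],
  [-0.0002,-0.0069,0,0.0145,0,-0.0683,0],
  [-0.0003,-0.0069,-0.0001,0.0145,0,-0.0683,0],
  [-0.0002,-0.0069,0,0.0145,0,-0.0683,0],
  [0,0,0,0,0,0,0],
])

```text
t: 12.98
eef_pos: [429.7, 53.9, 65.9]
tool_rot: [179.9, -11.9, 138.6]
contact_force: [4.5, 0.0, 6.9]
grip_width: 15.3
```

```bash
python3 - <<'E'
from pl import *
st();radial(50)
swrows([53,56,58.5,60.5])
E
```

```text
t 12.98 p [429.7  53.9  65.9] rpy [179.9 -11.9 138.6] F [4.5 0.  6.9] w 15.3 j [-8.0, 31.0, 3.0, 122.0, -17.0, 36.0, 58.0]
err pos [ 1.2 -0.5  0.6] ang [-0.08 -0.13 -0.21]
grasp [432.6  51.3  84.5] r 93.8 swing 49.8 Frad -3.4 Ftan -3.0
[[-0.0001, -0.0052, -0.0001, 0.0109, 0.0, -0.0512, 0], [-0.0002, -0.0051, 0.0, 0.0109, 0.0, -0.0512, 0], [-0.0001, -0.0044, -0.0, 0.0091, 0.0, -0.0427, 0], [-0.0, -0.0034, -0.0, 0.0072, 0.0, -0.0342, 0]]
cmd after [417.8  39.9  65.4] [180.  -12.  148.9]
```

>>> carry_out([
  [-0.0001,-0.0052,-0.0001,0.0109,0,-0.0512,0],
  [-0.0002,-0.0051,0,0.0109,0,-0.0512,0],
  [-0.0001,-0.0044,0,0.0091,0,-0.0427,0],
  [0,-0.0034,0,0.0072,0,-0.0342,0],
  [0,0,0,0,0,0,0],
])

```text
t: 13.4
eef_pos: [419.4, 39.8, 65.9]
tool_rot: [179.9, -11.8, 149.0]
contact_force: [3.9, 1.0, 6.5]
grip_width: 15.2
```

>>> carry_out([
  [0,0,0,0,0,0,0],
  [0,0,0,0,0,0,0],
])

```text
t: 13.57
eef_pos: [419.6, 40.1, 65.9]
tool_rot: [179.9, -11.8, 148.9]
contact_force: [4.6, 1.2, 6.8]
grip_width: 15.3
```

```bash
python3 - <<'E'
from pl import *
st();radial(60.5)
swrows([61.5,62.5,63.5])
E
```

```text
t 13.57 p [419.6  40.1  65.9] rpy [179.9 -11.8 148.9] F [4.6 1.2 6.8] w 15.3 j [-7.0, 31.0, 1.0, 122.0, -13.0, 37.0, 65.0]
err pos [1.8 0.2 0.5] ang [-0.13 -0.16  0.03]
grasp [422.9  38.1  84.5] r 93.6 swing 59.8 Frad -3.3 Ftan -3.4
[[-0.0, -0.0017, -0.0, 0.0037, 0.0, -0.017, 0], [-0.0, -0.0018, -0.0, 0.0036, 0.0, -0.0171, 0], [-0.0001, -0.0017, -0.0, 0.0036, 0.0, -0.0171, 0]]
cmd after [415.2  35.4  65.4] [180.  -12.  151.9]
```

>>> carry_out([
  [0,-0.0017,0,0.0037,0,-0.017,0],
  [0,-0.0018,0,0.0036,0,-0.0171,0],
  [-0.0001,-0.0017,0,0.0036,0,-0.0171,0],
  [0,0,0,0,0,0,0],
  [0,0,0,0,0,0,0],
])

```text
t: 13.98
eef_pos: [417.0, 35.7, 65.9]
tool_rot: [179.9, -11.8, 151.9]
contact_force: [4.2, 2.5, 7.3]
grip_width: 15.0
```

```bash
python3 - <<'E'
from pl import *
st();radial(63.5)
swrows([64.3,65,65.7])
E
```

```text
t 13.98 p [417.   35.7  65.9] rpy [179.9 -11.8 151.9] F [4.2 2.5 7.3] w 15.0 j [-6.0, 31.0, 1.0, 122.0, -12.0, 37.0, 67.0]
err pos [1.8 0.3 0.6] ang [-0.12 -0.17  0.01]
grasp [420.4  33.8  84.5] r 93.6 swing 62.9 Frad -2.5 Ftan -4.2
[[0.0, -0.0014, -0.0, 0.0029, 0.0, -0.0136, 0], [0.0, -0.0012, -0.0, 0.0026, 0.0, -0.012, 0], [0.0, -0.0012, -0.0, 0.0025, 0.0, -0.0119, 0]]
cmd after [413.5  32.   65.4] [-180.   -12.   154.1]
```

>>> carry_out([
  [0,-0.0014,0,0.0029,0,-0.0136,0],
  [0,-0.0012,0,0.0026,0,-0.012,0],
  [0,-0.0012,0,0.0025,0,-0.0119,0],
  [0,0,0,0,0,0,0],
  [0,0,0,0,0,0,0],
])

```text
t: 14.4
eef_pos: [416.9, 34.6, 65.9]
tool_rot: [179.7, -11.7, 154.2]
contact_force: [9.3, 11.3, 2.4]
grip_width: 15.0
```

```bash
python3 - <<'E'
from pl import *
st();radial(64.5)
from workcell import env
for n in('wrist','side','top'):
    d=env.snapshot(n);np.savez(f'pics/{n}11.npz',**d)
from h import crop
crop('side11',180,150,370,310,4,'c_s11')
crop('top11',150,170,290,290,5,'c_t11')
E
```

```text
t 14.4 p [416.9  34.6  65.9] rpy [179.7 -11.7 154.2] F [ 9.3 11.3  2.4] w 15.0 j [-6.0, 31.0, 1.0, 122.0, -11.0, 37.0, 68.0]
err pos [3.4 2.6 0.6] ang [-0.29 -0.25 -0.12]
grasp [420.3  32.8  84.5] r 93.2 swing 63.4 Frad -3.1 Ftan -14.3
```

View pics/c_s11.png

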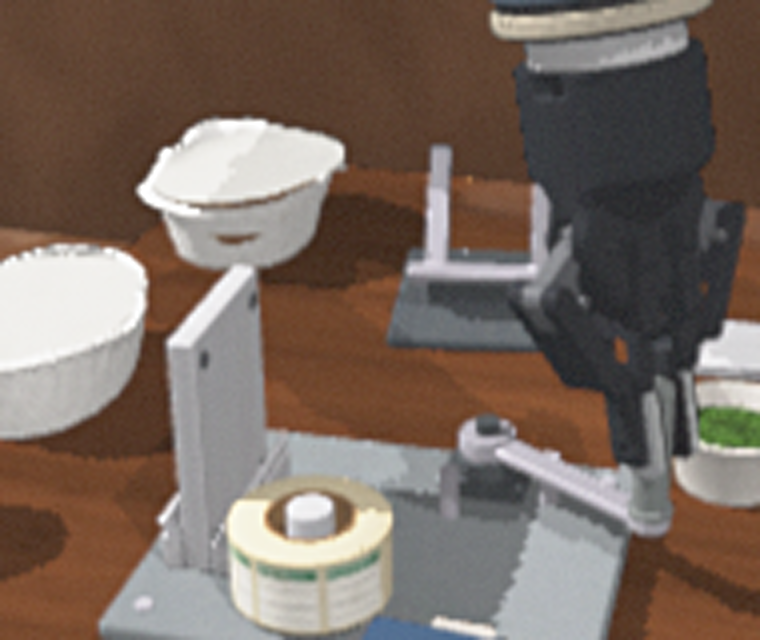

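View pics/c_t11.png

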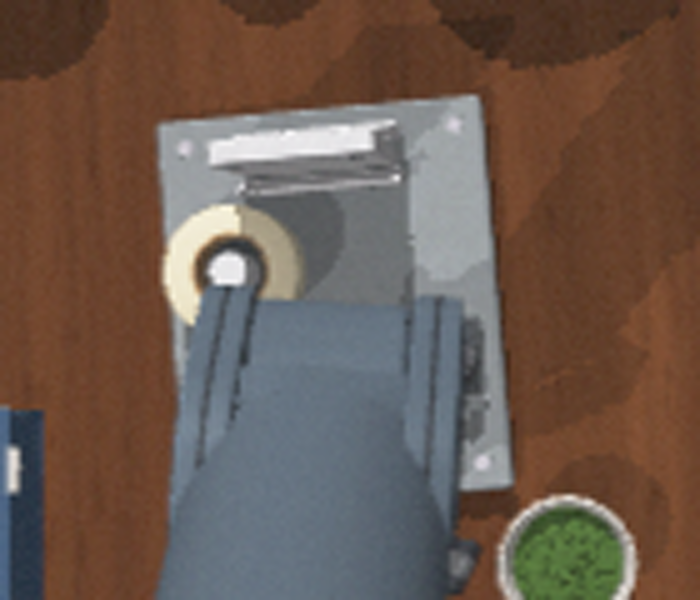

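```bash
python3 - <<'E'
from h import *
np.set_printoptions(precision=1,suppress=True)
t=load('top11');f=lambda x,y:((x+.5)/5-.5+150,(y+.5)/5-.5+170)
a=np.array([onz(t,f(*c),124) for c in [(209,142),(375,125),(375,150),(210,165)]]);print(a,a.mean(0))
b=np.array([onz(t,f(*c),39) for c in [(240,190),(402,178)]]);print('near lip',b,b.mean(0))
E
python3 -c "
from pl import *
st()"
```

```text
[[608.6  94.  124. ]
 [615.3  14.3 124. ]
 [603.3  14.5 124. ]
 [597.6  93.6 124. ]] [606.2  54.1 124. ]
near lip [[590.1  92.8  39. ]
 [594.7  10.1  39. ]] [592.4  51.5  39. ]
t 14.55 p [416.8  34.6  66. ] rpy [179.7 -11.7 154.2] F [ 7.8 11.3  3.5] w 14.8 j [-6.0, 31.0, 1.0, 122.0, -11.0, 37.0, 68.0]
err pos [3.3 2.6 0.6] ang [-0.28 -0.25 -0.11]
```

```bash
python3 -c "
from workcell import env
print(env.hand_in())"
```

```text
the job is handed in; nothing more can be done
None
```

The guide plate is standing in the slot and released. I then swung the tension arm to its stop and handed the job in at about 14.6 s, with the gripper still holding the roller.

- **Plate:** I pinched it by its upper edge, lifted it off the rest and lowered it into the slot. It met the slot floor at the height expected for fully seated, with 18 N of contact force. The last top view put it upright with its centre at (606.2, 54.1) mm. My estimate of the slot centre is about (607, 54), and I trust that to 1–1.5 mm.
- **Tension arm:** I gripped the roller (15 mm reading) and swung the arm about 63°, or 1.10 rad. It then stopped moving, and the force against the swing rose from about 4 N to 14 N, so it was pressing on the stop.
- **Trays and pots:** The arm never came near them, and in the last pictures those in view stood where they began.
- **Disagreements:**
  - The grasp point measured 93–94 mm from my estimated pivot instead of 95 mm. I put this down to a 1–2 mm error in the pivot estimate.
  - The plate read about 11 mm between the fingers instead of 12 mm.
  - One wrist view put the roller 2–3 mm off from the other two cameras, but the grip centred it without trouble.

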